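# Clip a chamber slide into a microscope stage insert

## Task

Load the chamber slide from the red carton into the slide holder. Draw the sprung curved arm right back by its red knob until it parks open; lay the slide flat on the plate, blue label end away from the end stop, and press it gently but firmly home into the corner so that it bears on the back rail and the end stop at the same time; then bring the arm forward again by its knob and ease it onto the slide (do not let it snap shut), so that it alone holds the slide square against the rail and up to the stop. The slide is fragile: use only light forces on it, and leave the other things where they stand.

Things in the scene. Friction and masses are not known exactly. Their poses are not given: they have to be found in the camera images.
- slide_holder: Slide holder, fixed: aluminium plate 130 x 160 mm (x -85 to +45, y -95 to +65 mm from the origin) on a white base; plate top at z = 22 mm. Origin on the bench under the middle of the slide's seat. Axes: +x towards the back rail, +y towards the end stop, z up. The seated slide lies along y over a dark 16 x 58 mm window.
- seat (a point): Point on the plate top (z = 22 mm in the holder) where the centre of the chamber slide's underside is when it is fully home; axes as the holder's, parallel to those of a rightly seated slide.
- back_rail: Dark steel rail, 10 x 74 mm, 3.6 mm high above the plate, fixed; origin at the middle of its underside, 18 mm along +x and 3 mm along +y of the seat. Its flat face towards the slide is 5 mm from the origin, i.e. at x = +13 mm from the seat.
- end_stop: Dark steel end stop, 26 x 10 mm, 3.6 mm high above the plate, fixed; origin at the middle of its underside, 43 mm along +y and 1 mm along -x of the seat. Its flat face towards the slide is at y = +38 mm from the seat.
- clip_arm (a joint): Hinge of the curved steel arm, rad, growing (anticlockwise from above, about the upright axis at pivot) as it is drawn back. 0: rest, no slide; 0.15: on a seated slide; 1.10: fully open. An over-centre spring shuts it below about 0.70 (up to 5 N at the knob, 3.4 N at the roller on a slide) and parks it open beyond (3 N). Lightly damped: let go part way, it snaps.
- pivot (a point): Top of the arm's pivot, at x -12, y -70 mm from the seat, 9 mm above the plate. Fixed.
- knob (a point): Centre of the top of the upright round red knob on the arm: 10 mm in diameter, 20 mm tall, its top 27.5 mm above the plate (black collar of 12.4 mm diameter up to 9.5 mm, arm below that). 61.6 mm from the pivot axis; in the holder's axes 33 mm to -x and 52 mm to +y of the pivot at joint value 0.15; it goes round the pivot with the arm.
- roller: White nylon roller on the arm's tip, 9 mm in diameter, reaching 7 mm above the plate; origin on the plate level at its axis, 74 mm from the pivot. It presses on the middle of the slide's long side away from the rail, straight towards the rail, so it does not push the slide to the end stop.
- chamber_slide: Chamber slide, 26 x 76 mm, about 45 g, lying on the red carton: a clear base plate 4 mm thick, on it a black well block 22 mm wide (x) and 54 mm long (y), 4 to 14 mm above the underside, its middle 7 mm along +y of the slide's. Origin: centre of the underside. The -y end bears the blue label. Grip the block across its 22 mm, tips above the base plate.
- label_end (a point): Middle of the blue label patch on top of the slide's base plate, 30 mm along -y of the slide's centre, 4 mm above its underside.
- slide_box: Closed red slide carton, 80 x 100 x 30 mm, fixed; origin at the centre of its underside; the slide lies on its top, 30 mm up.
- beaker: Bystander: 100 ml beaker, 59 x 65 mm, 72 mm high; origin at the centre of its underside.
- marker: Bystander: black-capped white marker pen lying on the bench, 12 x 135 x 14 mm; origin at the centre of its underside, long axis y.
- dish_low: Bystander: closed petri dish, 94 mm across, 14 mm high; origin at the centre of its underside.
- tape: Bystander: roll of white label tape lying flat, 78 mm across, 19 mm high; origin at the centre of its underside.

How it is judged (in metres and radians):
On the way, in this order (a step that is already met when the one before it is completed fails the run):
1. the arm has been drawn back and stays open (value of joint clip_arm above 0.95 rad), for 0.3 s.
2. with the arm open, the slide lies on the plate and bears on the back rail and on the end stop at once (over 1.5 N each) (value of joint clip_arm above 0.95 rad and contact force between chamber_slide and back_rail above 1.5 N and contact force between chamber_slide and end_stop above 1.5 N and z of chamber_slide in the frame of seat below 0.0015 m), for 0.1 s.
At the end, for the whole second after the job is handed in: Slide flat on the plate, within 1.8 mm of its seat across and 2 mm along (so touching or nearly touching the stop), square to the rail within 0.04 rad, label end away from the stop; arm shut on it (joint within 0.05 rad of 0.15, roller pressing with over 1 N); slide at rest (x of chamber_slide in the frame of seat between -0.0018 and 0.0018 m and y of chamber_slide in the frame of seat between -0.002 and 0.0018 m and z of chamber_slide in the frame of seat between -0.0015 and 0.0015 m and angle between the y axis of chamber_slide and the y axis of seat, either way round below 0.04 rad and y of label_end in the frame of seat below -0.02 m and value of joint clip_arm between 0.1 and 0.2 rad and contact force between chamber_slide and roller above 1 N and linear speed of chamber_slide below 0.01 m/s).
It fails at once if the arm let snap shut (faster than 5 rad/s) with the slide in the holder (velocity of joint clip_arm below -5 rad/s and distance between chamber_slide and seat below 0.02 m).
It fails at once if the slide pressed against the rail, the end stop or the roller with more than 12 N, or down on the plate with more than 25 N (contact force between chamber_slide and back_rail above 12 N or contact force between chamber_slide and end_stop above 12 N or contact force between chamber_slide and roller above 12 N or contact force between chamber_slide and slide_holder above 25 N).
It fails at once if a bystander moved by more than 30 mm (distance of any of beaker, marker, dish_low, tape from where it was at the start of the episode above 0.03 m).
It also fails if it takes over 72 s, if anything falls off the work surface, if the arm or the gripper's body presses on something with over 40 N, if the wrist force passes 120 N, or if a joint passes its speed limit or range.

## Robot

A 6-joint arm with a two-finger parallel gripper is mounted at the origin on a cart in front of the work surface, level with it; the furniture and walls round the work are solid. World frame = base frame: x ahead of the robot, y to its left, z up, the work surface at z = 0. Lengths are in mm, angles in rad, forces in N, time in s.
With the tool pointing down it reaches from about 350 to 775 mm from the base axis. Payload 5.5 kg.
Tool frame: the origin (TCP) lies midway between the tips of the shut fingers; the grasp point (between the pads) lies 19 mm behind it; z points along the fingers, y is the line along which they close (so a half turn about z gives the same grasp; the last joint's range is limited). The gripper opens to 85 mm and grips with 20 to 120 N. Pads are 22 mm wide; open, the fingers measure 114 mm over their backs; the gripper's body (76 mm by 85 mm) begins 54 mm behind the grasp point. The pads swing forward as they close: fully open they stand 13 mm farther back than shut.
Start: joints at [-1.473, 0.313, 0.046, 1.304, 0, 1.431], TCP at [135.443, -558.862, 231.323] pointing down, gripper open.
Joint ranges: [-2.76, 2.76], [-0.86, 1.69], [-1.03, 1.26], [-2.2, 2.34], [-1.47, 1.5], [-3.14, 3.14]. Speed limits (rad/s): [2.57, 2.57, 3.14, 3.14, 3.14, 3.14].

## Interface

Orientations are given as a unit quaternion [w, x, y, z].
In Python, from cell import readout, viewer, order gives the robot as it stands.
- The arm moves only by the tool apply_moves, never from a script. Its argument "increments" is a list of rows, each a list of 3 entries, a list of its own where there are three numbers: the closure, from -1 (fully open) to 1 (shut), then the shift along the tool's x, y, z in units of 25 mm (1.0 is 25 mm), then the turn, a rotation vector about the tool's x, y, z in units of 5 degrees (1.0 is 5 degrees). A call has 1 to 8 rows; each row shifts and turns the commanded pose from where the row before left it, along the tool's axes as they then stand; what a row does not reach is not made up. A row lasts 1/12 s, in which the tool goes at most 41.7 mm and 7.16 degrees, less where a joint would pass 70% of its speed; a pose out of reach is approached as far as the arm can. A call is refused whole if a number of a shift passes 1 or a number of a turn 1, either way. A call with a gripper value outside its range is refused whole. The fingers move at their own pace and stop on an object; "newtons" is the grip in N (left out, the last holds). Time passes only in rows, so rows that do not move let the fingers close. It gives the time, the measured TCP pose, the force, the opening and the grip force at its end, in the units of the state.
- readout.get_state(): the state, without advancing time (a new reading comes with each control period).
- viewer.read_camera(name): name is "scene" or "side" or "wrist"; returns the picture (480x640x3 uint8, red, green, blue); there is no depth.
- viewer.camera_params(name): a dict with "fov_y" (degrees; the focal length in pixels is half the picture's height over the tangent of half this angle, whatever the lens; pixels are square), "cx", "cy" (the principal point, pixels), "rvec" (rotation vector, rad) and "tvec" (3), from world to camera coordinates, as OpenCV has them. Camera axes: x right, y down, z forward; pixel columns grow to the right and rows downward; lengths in mm; the calibration is good to about 2 mm. A picture is of the moment at which its call begins: read the wrist's pose just before it. camera_params takes no time and is no camera call; for the wrist camera it gives the pose at the moment of the call.
- order.hand_in(): hands the job in; it is judged then, once.
The state is a dict: "clock": time; "joint_pos": joint angles; "qvel": joint speeds; "joint_efforts": joint torques, N m; "tcp_pos": TCP position; "ee_rot": TCP orientation; "contact_force": force on the tool from outside, world axes, zero at the start; "moment": the same for the moment, N m; "width": finger opening in mm; "grip_force": force on a finger pad.
Only numpy, scipy, OpenCV 4.12 (cv2) and the standard library are available. Lean on these libraries where they do the work, as an engineer would, in place of code of your own. Each camera call takes 0.05 s, during which the arm holds its last target. There are 200 camera calls.

## Working session

There is one attempt and no reset: what is moved stays moved. The work goes in short steps, Python scripts to look and compute and a tool call to move; the robot and the scene stay as the last step left them, time stands still between calls to the robot, and variables do not carry over. Pictures are saved under pics/ and viewed, at most 10 in all, crops included, and the job is handed in when it is done.

Besides the shell and the picture viewer there is one more tool, called after ">>>" as name(argument=value, ...) on one line, values as JSON. apply_moves: Moves the arm, as the interface text tells. Its arguments: {"type":"object","properties":{"increments":{"type":"array"},"newtons":{"type":"number"}},"required":["increments"]}

```bash
ls; mkdir -p pics; cat > h.py <<'E'
import numpy as np, cv2
from cell import readout, viewer, order
from scipy.spatial.transform import Rotation as R
def cam(n):
    p=viewer.camera_params(n); f=240/np.tan(np.radians(p['fov_y'])/2)
    K=np.array([[f,0,p['cx']],[0,f,p['cy']],[0,0,1.]])
    return K,R.from_rotvec(np.ravel(p['rvec'])).as_matrix(),np.ravel(p['tvec'])
def shot(n,name):
    c=cam(n); im=viewer.read_camera(n); cv2.imwrite(f'pics/{name}.png',im[:,:,::-1]); return im,c
def proj(c,P):
    K,Rm,t=c; q=(np.atleast_2d(P)@Rm.T+t)@K.T; return q[:,:2]/q[:,2:]
def ray(c,uv):
    K,Rm,t=c; d=Rm.T@np.linalg.solve(K,[uv[0],uv[1],1]); return -Rm.T@t,d
def atz(c,uv,z):
    o,d=ray(c,uv); return o+d*(z-o[2])/d[2]
def tri(cs,uvs):
    A=np.zeros((3,3));b=np.zeros(3)
    for c,uv in zip(cs,uvs):
        o,d=ray(c,uv);d=d/np.linalg.norm(d);M=np.eye(3)-np.outer(d,d);A+=M;b+=M@o
    return np.linalg.solve(A,b)
E
python3 - <<'E'
from h import *
for n in('scene','side','wrist'):
    im,c=shot(n,n+'0'); print(n,c[0][0,0],c[0][:2,2],-c[1].T@c[2],c[1][2])
print(readout.get_state())
E
```

```text
pics
scene 487.199374095552 [320.75009256 245.38455942] [-268.35130573 -737.51311744  604.03865032] [ 0.63677365  0.63914272 -0.43129561]
side 573.2198705030615 [323.38169463 238.57771853] [-121.49533751 1121.78707296  984.62555092] [ 0.41910824 -0.68103504 -0.60044947]
wrist 351.66988963721593 [318.3254876  240.45645482] [ 216.55174813 -539.15745888  373.4464739 ] [-0.31183094 -0.07314946 -0.94731759]
{'clock': 0.15, 'joint_pos': array([-1.47262828e+00,  3.13855254e-01,  4.52469375e-02,  1.30357196e+00,
        1.54558818e-05,  1.43118762e+00]), 'qvel': array([ 0.00087282, -0.00086412,  0.00405777,  0.00074772,  0.0007277 ,
        0.00119061]), 'joint_efforts': array([ 1.52985045e-03, -4.81063807e+01,  2.98815823e+01,  1.39123248e-02,
       -6.19098432e-05,  1.22184852e-05]), 'tcp_pos': array([ 135.3910306 , -558.45612537,  230.60099186]), 'ee_rot': array([-6.91665054e-04,  9.92940860e-01,  1.18608470e-01,  2.20631782e-05]), 'contact_force': array([ 0.01235656, -0.70332091, -0.4366772 ]), 'moment': array([ 0.00088997, -0.01459731, -0.0223146 ]), 'grip_force': 0.0, 'width': 85.52878478868327}
```

View pics/scene0.png

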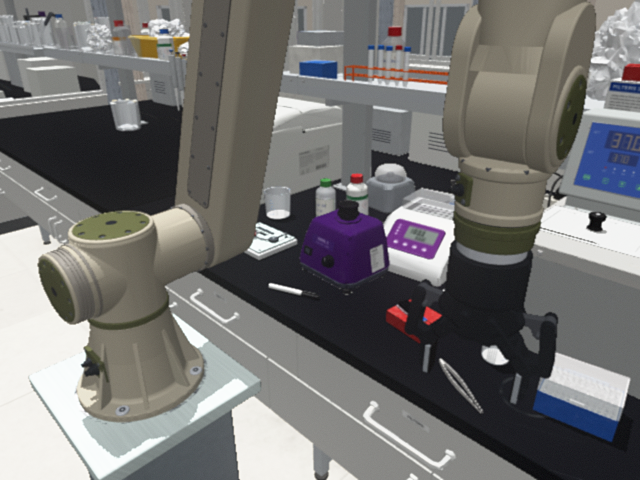

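View pics/side0.png

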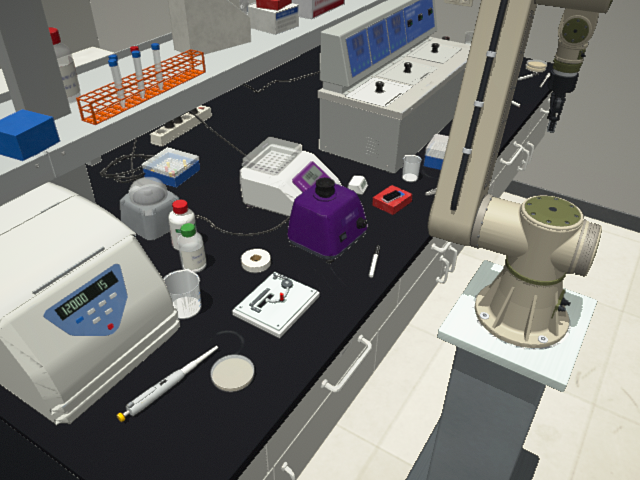

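```bash
python3 - <<'E'
import cv2,numpy as np
s=cv2.imread('pics/side0.png');w=cv2.imread('pics/wrist0.png');sc=cv2.imread('pics/scene0.png')
C=np.zeros((600,800,3),np.uint8)
def put(x,y,im): C[y:y+im.shape[0],x:x+im.shape[1]]=im
r=lambda im,k:cv2.resize(im,None,fx=k,fy=k,interpolation=cv2.INTER_CUBIC)
put(0,0,r(s[260:345,225:325],4)); put(0,345,r(s[180:220,365:420],5)); put(410,0,r(w,.6)[:, :384]); put(290,345,r(sc[285:345,375:450],4))
cv2.imwrite('pics/c1.png',C)
from h import *
c=cam('side')
for n,uv,z in(('holder',(277,303),22),('box',(392,199),30),('tape',(256,260),19),('dish',(232,373),14),('beaker',(183,310),0),('marker',(375,262),7)): print(n,atz(c,uv,z).round())
E
```

```text
holder [505. 312.  22.]
box [ 477. -248.   30.]
tape [652. 206.  19.]
dish [464. 534.  14.]
beaker [697. 439.   0.]
marker [388.  25.   7.]
```

View pics/c1.png

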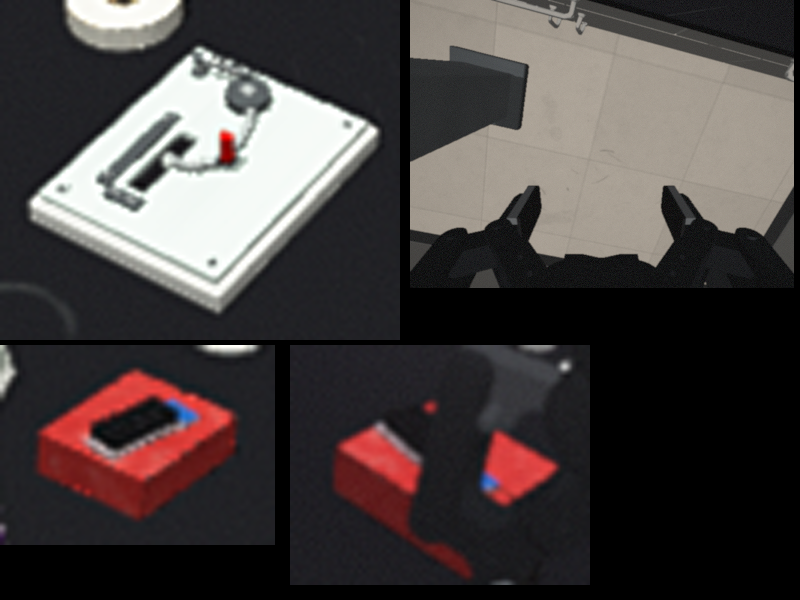

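```bash
python3 - <<'E'
from h import *
from scipy.optimize import least_squares
c=cam('side')
o=np.array([225,260]);f=lambda x,y:o+(np.array([x,y])-0)/4+0
pts=dict(TL=(198,47),R=(378,130),B=(217,283),L=(30,205))
for k,v in pts.items(): print(k,atz(c,f(*v),22).round(1))
P={k:atz(c,f(*v),z) for k,v,z in(('pivot',(248,92),31),('knobtop',(227,134),49.5),('rail1',(178,117),25.6),('rail2',(104,182),25.6),('roller',(170,160),29),('stop',(125,195),25.6))}
for k in P: print(k,P[k].round(1))
b=np.array([365,180]);g=lambda x,y:b+np.array([x,y-345])/5
for k,v,z in(('boxT',(138,370),30),('boxR',(236,412),30),('boxB',(140,478),30),('boxL',(38,433),30),('lab',(182,411),34),('blkL',(90,432),44),('blkT',(150,398),44),('blkR',(180,414),44),('blkB',(112,447),44)): print(k,atz(c,g(*v),z).round(1))
s=readout.get_state();print(R.from_quat(s['ee_rot'],scalar_first=True).as_matrix().round(3))
E
```

```text
TL [579.8 220.8  22. ]
R [439.4 224.   22. ]
B [446.8 384.4  22. ]
L [577.4 393.4  22. ]
pivot [521.3 247.3  31. ]
knobtop [497.5 302.4  49.5]
rail1 [547.8 285.4  25.6]
rail2 [550.3 356.5  25.6]
roller [526.4 322.2  29. ]
stop [532.9 358.5  25.6]
boxT [ 512.4 -321.9   30. ]
boxR [ 438.9 -311.1   30. ]
boxB [ 455.5 -211.5   30. ]
boxL [ 530.4 -221.5   30. ]
lab [ 465.  -287.6   34. ]
blkL [ 495.  -220.3   44. ]
blkT [ 482.  -275.3   44. ]
blkR [ 458.4 -269.    44. ]
blkB [ 476.3 -212.8   44. ]
[[ 0.972  0.236 -0.   ]
 [ 0.236 -0.972  0.001]
 [ 0.    -0.001 -1.   ]]
```

```bash
cat >> h.py <<'E'
def plan(target,yang,n,clo=-1.0):
    """rows to reach TCP target with tool y at world angle yang (deg), tool down"""
    s=readout.get_state(); M=R.from_quat(s['ee_rot'],scalar_first=True).as_matrix(); p=s['tcp_pos']
    a=np.degrees(np.arctan2(M[1,1],M[0,1])); d=(yang-a+180)%360-180
    st=(np.array(target,float)-p)/n; print('from',p.round(1),'yang',a.round(1),'rot',round(d,1))
    for i in range(n):
        t=np.radians(a+d*i/n); y=np.array([np.cos(t),np.sin(t),0]); x=np.array([-y[1],y[0],0])
        v=[st@x,st@y,-st[2]]
        print([clo,[round(float(q)/25,2) for q in v],[0,0,round(-d/n/5,2)]],end=', ' if i%8<7 else '\n')
    print()
E
python3 -c "
from h import *
plan([478,-246,230],-15,20)"
```

```text
from [ 135.4 -558.5  230.6] yang -76.4 rot 61.4
[-1.0, [0.81, -0.45, 0.0], [0, 0, np.float64(-0.61)]], [-1.0, [0.84, -0.4, 0.0], [0, 0, np.float64(-0.61)]], [-1.0, [0.86, -0.36, 0.0], [0, 0, np.float64(-0.61)]], [-1.0, [0.87, -0.31, 0.0], [0, 0, np.float64(-0.61)]], [-1.0, [0.89, -0.26, 0.0], [0, 0, np.float64(-0.61)]], [-1.0, [0.9, -0.21, 0.0], [0, 0, np.float64(-0.61)]], [-1.0, [0.91, -0.17, 0.0], [0, 0, np.float64(-0.61)]], [-1.0, [0.92, -0.12, 0.0], [0, 0, np.float64(-0.61)]]
[-1.0, [0.92, -0.07, 0.0], [0, 0, np.float64(-0.61)]], [-1.0, [0.93, -0.02, 0.0], [0, 0, np.float64(-0.61)]], [-1.0, [0.93, 0.03, 0.0], [0, 0, np.float64(-0.61)]], [-1.0, [0.92, 0.08, 0.0], [0, 0, np.float64(-0.61)]], [-1.0, [0.92, 0.13, 0.0], [0, 0, np.float64(-0.61)]], [-1.0, [0.91, 0.18, 0.0], [0, 0, np.float64(-0.61)]], [-1.0, [0.9, 0.23, 0.0], [0, 0, np.float64(-0.61)]], [-1.0, [0.89, 0.28, 0.0], [0, 0, np.float64(-0.61)]]
[-1.0, [0.87, 0.32, 0.0], [0, 0, np.float64(-0.61)]], [-1.0, [0.85, 0.37, 0.0], [0, 0, np.float64(-0.61)]], [-1.0, [0.83, 0.41, 0.0], [0, 0, np.float64(-0.61)]], [-1.0, [0.81, 0.46, 0.0], [0, 0, np.float64(-0.61)]],
```

>>> apply_moves(increments=[[-1,[0.81,-0.45,0],[0,0,-0.61]],[-1,[0.84,-0.4,0],[0,0,-0.61]],[-1,[0.86,-0.36,0],[0,0,-0.61]],[-1,[0.87,-0.31,0],[0,0,-0.61]],[-1,[0.89,-0.26,0],[0,0,-0.61]],[-1,[0.9,-0.21,0],[0,0,-0.61]],[-1,[0.91,-0.17,0],[0,0,-0.61]],[-1,[0.92,-0.12,0],[0,0,-0.61]]])

```text
clock: 0.82
tcp_pos: [273.1, -432.9, 231.1]
ee_rot: [-0.0, 0.945, 0.327, -0.0]
contact_force: [0.9, -0.6, 0.2]
width: 85.2
grip_force: 0.0
```

>>> apply_moves(increments=[[-1,[0.92,-0.07,0],[0,0,-0.61]],[-1,[0.93,-0.02,0],[0,0,-0.61]],[-1,[0.93,0.03,0],[0,0,-0.61]],[-1,[0.92,0.08,0],[0,0,-0.61]],[-1,[0.92,0.13,0],[0,0,-0.61]],[-1,[0.91,0.18,0],[0,0,-0.61]],[-1,[0.9,0.23,0],[0,0,-0.61]],[-1,[0.89,0.28,0],[0,0,-0.61]]])

```text
clock: 1.48
tcp_pos: [410.7, -308.3, 231.1]
ee_rot: [-0.0, 0.855, 0.519, -0.0]
contact_force: [0.1, -0.6, 0.1]
width: 85.5
grip_force: 0.0
```

>>> apply_moves(increments=[[-1,[0.87,0.32,0],[0,0,-0.61]],[-1,[0.85,0.37,0],[0,0,-0.61]],[-1,[0.83,0.41,0],[0,0,-0.61]],[-1,[0.81,0.46,0],[0,0,-0.61]],[-1,[0,0,0],[0,0,0]]])

```text
clock: 1.9
tcp_pos: [481.1, -244.7, 230.9]
ee_rot: [-0.0, 0.794, 0.608, 0.001]
contact_force: [0.0, -0.3, 1.2]
width: 85.6
grip_force: 0.0
```

```bash
sed -i 's/round(-d\/n\/5,2)/float(round(-d\/n\/5,2))/' h.py; python3 - <<'E'
from h import *
import pickle
s=readout.get_state();print(s['tcp_pos'],s['width'],s['qvel'].max())
im,c=shot('wrist','w1');pickle.dump(c,open('w1.pkl','wb'))
plan([505,300,230],24,23)
E
```

```text
[ 481.07764569 -244.67196164  230.8983107 ] 85.57859724102063 0.01325384818788456
from [ 479.9 -245.7  230.9] yang -15.2 rot 39.2
[-1.0, [0.93, -0.21, 0.0], [0, 0, -0.34]], [-1.0, [0.93, -0.18, 0.0], [0, 0, -0.34]], [-1.0, [0.94, -0.15, 0.0], [0, 0, -0.34]], [-1.0, [0.94, -0.12, 0.0], [0, 0, -0.34]], [-1.0, [0.95, -0.1, 0.0], [0, 0, -0.34]], [-1.0, [0.95, -0.07, 0.0], [0, 0, -0.34]], [-1.0, [0.95, -0.04, 0.0], [0, 0, -0.34]], [-1.0, [0.95, -0.01, 0.0], [0, 0, -0.34]]
[-1.0, [0.95, 0.02, 0.0], [0, 0, -0.34]], [-1.0, [0.95, 0.05, 0.0], [0, 0, -0.34]], [-1.0, [0.95, 0.07, 0.0], [0, 0, -0.34]], [-1.0, [0.94, 0.1, 0.0], [0, 0, -0.34]], [-1.0, [0.94, 0.13, 0.0], [0, 0, -0.34]], [-1.0, [0.94, 0.16, 0.0], [0, 0, -0.34]], [-1.0, [0.93, 0.19, 0.0], [0, 0, -0.34]], [-1.0, [0.93, 0.21, 0.0], [0, 0, -0.34]]
[-1.0, [0.92, 0.24, 0.0], [0, 0, -0.34]], [-1.0, [0.91, 0.27, 0.0], [0, 0, -0.34]], [-1.0, [0.9, 0.3, 0.0], [0, 0, -0.34]], [-1.0, [0.89, 0.32, 0.0], [0, 0, -0.34]], [-1.0, [0.88, 0.35, 0.0], [0, 0, -0.34]], [-1.0, [0.87, 0.37, 0.0], [0, 0, -0.34]], [-1.0, [0.86, 0.4, 0.0], [0, 0, -0.34]],
```

View pics/w1.png

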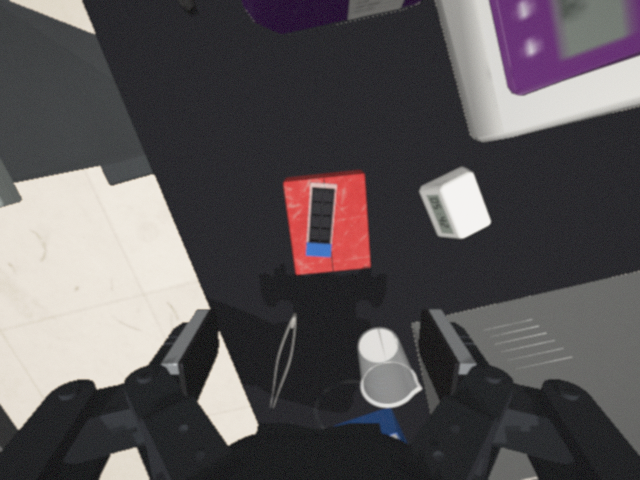

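```bash
python3 - <<'E'
from h import *
import pickle
c1=pickle.load(open('w1.pkl','rb'))
cs,cd=cam('scene'),cam('side')
for n,a,b in(('vortex top',(348,205),(324,185)),('vortex base near',(348,292),(328,256))): print(n,tri([cs,cd],[a,b]).round())
print('label tri', tri([c1,cd],[(319,249.5),(365+182/5,180+(411-345)/5)]).round(1))
for n,uv,z in(('tl',(309.5,185),34),('tr',(337,185),34),('bl',(306,256),34),('br',(332,257),34),('btl',(311,188),44),('btr',(335,188),44),('bbl',(308,243),44),('bbr',(331,243),44),('beaker',(388,385),0)): print(n,atz(c1,uv,z).round(1))
for p in [(450,330,330),(460,300,330)]: plan(p,24,25)
E
```

```text
vortex top [567.   5. 179.]
vortex base near [557.  -5. -62.]
label tri [ 468.7 -288.1   31.6]
tl [ 480.1 -218.6   34. ]
tr [ 505.9 -225.5   34. ]
bl [ 456.9 -288.6   34. ]
br [ 482.6 -296.7   34. ]
btl [ 481.4 -220.1   44. ]
btr [ 503.3 -226.    44. ]
bbl [ 463.9 -272.2   44. ]
bbr [ 486.  -278.1   44. ]
beaker [ 506.7 -502.     0. ]
from [ 479.9 -245.7  230.9] yang -15.2 rot 39.2
[-1.0, [0.88, -0.29, -0.16], [0, 0, -0.31]], [-1.0, [0.88, -0.26, -0.16], [0, 0, -0.31]], [-1.0, [0.89, -0.24, -0.16], [0, 0, -0.31]], [-1.0, [0.9, -0.21, -0.16], [0, 0, -0.31]], [-1.0, [0.9, -0.19, -0.16], [0, 0, -0.31]], [-1.0, [0.91, -0.17, -0.16], [0, 0, -0.31]], [-1.0, [0.91, -0.14, -0.16], [0, 0, -0.31]], [-1.0, [0.92, -0.12, -0.16], [0, 0, -0.31]]
[-1.0, [0.92, -0.09, -0.16], [0, 0, -0.31]], [-1.0, [0.92, -0.07, -0.16], [0, 0, -0.31]], [-1.0, [0.92, -0.04, -0.16], [0, 0, -0.31]], [-1.0, [0.92, -0.01, -0.16], [0, 0, -0.31]], [-1.0, [0.92, 0.01, -0.16], [0, 0, -0.31]], [-1.0, [0.92, 0.04, -0.16], [0, 0, -0.31]], [-1.0, [0.92, 0.06, -0.16], [0, 0, -0.31]], [-1.0, [0.92, 0.09, -0.16], [0, 0, -0.31]]
[-1
[... 844 characters left out ...]
1.0, [0.87, -0.05, -0.16], [0, 0, -0.31]], [-1.0, [0.87, -0.02, -0.16], [0, 0, -0.31]], [-1.0, [0.87, -0.0, -0.16], [0, 0, -0.31]], [-1.0, [0.87, 0.02, -0.16], [0, 0, -0.31]], [-1.0, [0.87, 0.05, -0.16], [0, 0, -0.31]], [-1.0, [0.87, 0.07, -0.16], [0, 0, -0.31]], [-1.0, [0.87, 0.09, -0.16], [0, 0, -0.31]]
[-1.0, [0.87, 0.12, -0.16], [0, 0, -0.31]], [-1.0, [0.86, 0.14, -0.16], [0, 0, -0.31]], [-1.0, [0.86, 0.17, -0.16], [0, 0, -0.31]], [-1.0, [0.85, 0.19, -0.16], [0, 0, -0.31]], [-1.0, [0.85, 0.21, -0.16], [0, 0, -0.31]], [-1.0, [0.84, 0.24, -0.16], [0, 0, -0.31]], [-1.0, [0.83, 0.26, -0.16], [0, 0, -0.31]], [-1.0, [0.83, 0.28, -0.16], [0, 0, -0.31]]
[-1.0, [0.82, 0.3, -0.16], [0, 0, -0.31]],
```

>>> apply_moves(increments=[[-1,[0.83,-0.26,-0.3],[0,0,-0.31]],[-1,[0.84,-0.24,-0.3],[0,0,-0.31]],[-1,[0.85,-0.21,-0.3],[0,0,-0.31]],[-1,[0.85,-0.19,-0.3],[0,0,-0.31]],[-1,[0.86,-0.17,-0.3],[0,0,-0.31]],[-1,[0.86,-0.14,-0.3],[0,0,-0.31]],[-1,[0.87,-0.12,-0.3],[0,0,-0.31]],[-1,[0.87,-0.1,-0.3],[0,0,-0.31]]])

```text
clock: 2.62
tcp_pos: [472.5, -72.2, 291.5]
ee_rot: [-0.0, 0.725, 0.688, -0.0]
contact_force: [0.9, 0.0, 0.2]
width: 85.2
grip_force: 0.0
```

>>> apply_moves(increments=[[-1,[0.87,-0.07,0],[0,0,-0.31]],[-1,[0.87,-0.05,0],[0,0,-0.31]],[-1,[0.87,-0.02,0],[0,0,-0.31]],[-1,[0.87,0,0],[0,0,-0.31]],[-1,[0.87,0.02,0],[0,0,-0.31]],[-1,[0.87,0.05,0],[0,0,-0.31]],[-1,[0.87,0.07,0],[0,0,-0.31]],[-1,[0.87,0.09,0],[0,0,-0.31]]])

```text
clock: 3.28
tcp_pos: [467.6, 101.9, 291.2]
ee_rot: [0.0, 0.647, 0.763, -0.0]
contact_force: [0.3, -0.7, -0.1]
width: 85.3
grip_force: 0.0
```

>>> apply_moves(increments=[[-1,[0.87,0.12,0.3],[0,0,-0.31]],[-1,[0.86,0.14,0.3],[0,0,-0.31]],[-1,[0.86,0.17,0.3],[0,0,-0.31]],[-1,[0.85,0.19,0.3],[0,0,-0.31]],[-1,[0.85,0.21,0.3],[0,0,-0.31]],[-1,[0,0,0.4],[0,0,-0.31]],[-1,[0,0,0],[0,0,0]]])

```text
clock: 3.87
tcp_pos: [463.8, 211.0, 241.7]
ee_rot: [-0.001, 0.582, 0.813, -0.002]
contact_force: [0.3, -1.3, 0.2]
width: 85.6
grip_force: 0.0
```

```bash
python3 - <<'E'
from h import *
import pickle
s=readout.get_state();print(s['tcp_pos'],abs(s['qvel']).max())
im,c=shot('wrist','w2');pickle.dump(c,open('w2.pkl','wb'))
print(proj(c,[[533,317,22],[521,247,31],[497,302,49]]))
plan([497.5,302.4,150],24,5,)
E
```

```text
[463.81871959 210.96807411 241.68677775] 0.037039342123930376
[[419.86210458 126.04415573]
 [383.06831909 190.95833964]
 [384.82036908 129.44154773]]
from [464.2 210.5 242.7] yang 18.7 rot 5.3
[-1.0, [0.61, 0.49, 0.74], [0, 0, -0.21]], [-1.0, [0.6, 0.5, 0.74], [0, 0, -0.21]], [-1.0, [0.59, 0.51, 0.74], [0, 0, -0.21]], [-1.0, [0.58, 0.52, 0.74], [0, 0, -0.21]], [-1.0, [0.57, 0.53, 0.74], [0, 0, -0.21]],
```

View pics/w2.png

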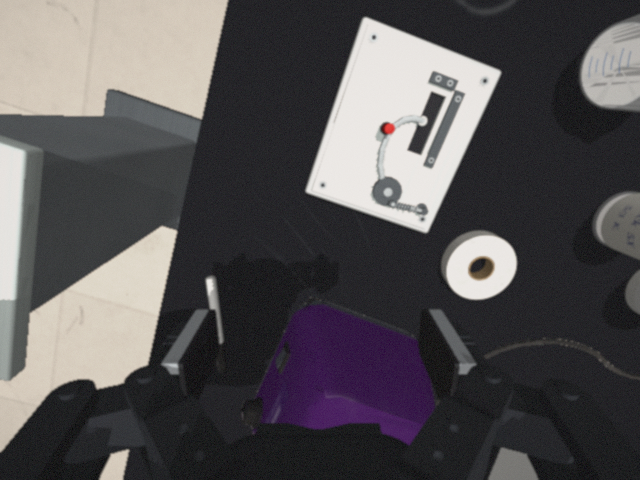

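>>> apply_moves(increments=[[-1,[0.61,0.49,0.7],[0,0,-0.21]],[-1,[0.6,0.5,0.7],[0,0,-0.21]],[-1,[0.59,0.51,0.7],[0,0,-0.21]],[-1,[0.58,0.52,0.7],[0,0,-0.21]],[-1,[0.57,0.53,0.7],[0,0,-0.21]],[-1,[0,0,0],[0,0,0]]])

```text
clock: 4.42
tcp_pos: [498.3, 303.2, 153.0]
ee_rot: [-0.001, 0.545, 0.838, -0.001]
contact_force: [-0.6, 0.8, -0.6]
width: 85.3
grip_force: 0.0
```

```bash
python3 - <<'E'
from h import *
import pickle
s=readout.get_state();print(s['tcp_pos'],abs(s['qvel']).max())
im,c=shot('wrist','w3');pickle.dump(c,open('w3.pkl','wb'))
c2=pickle.load(open('w2.pkl','rb'))
for n,uv,z in(('c1',(365,18),22),('c2',(500,70),22),('c3',(427,233),22),('c4',(307,192),22),('piv',(386,191),31),('knob',(389,128),49.5)): print(n,atz(c2,uv,z).round(1))
E
```

```text
[498.30840042 303.21733281 153.0332025 ] 0.07642669637154846
c1 [448.8 385.6  22. ]
c2 [583.4 386.7  22. ]
c3 [585.3 218.8  22. ]
c4 [448.7 219.4  22. ]
piv [523.8 247.9  31. ]
knob [500.  304.4  49.5]
```

View pics/w3.png

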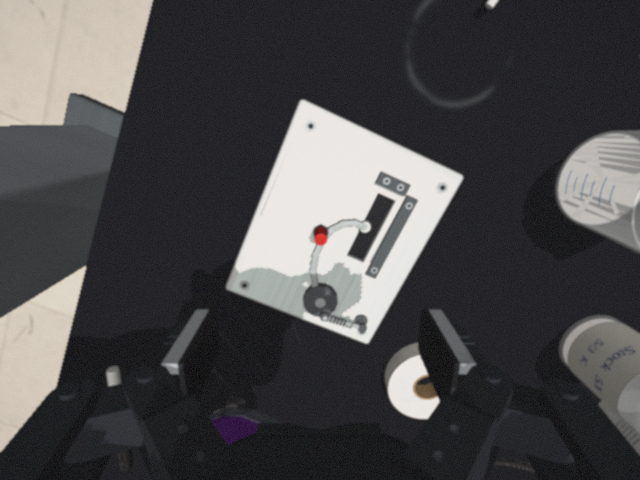

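```bash
python3 - <<'E'
from h import *
import pickle
c2,c3=[pickle.load(open(f'w{i}.pkl','rb')) for i in(2,3)]
for i,c in((2,c2),(3,c3)):
    im=cv2.imread(f'pics/w{i}.png').astype(int);b,g,r=im[...,0],im[...,1],im[...,2]
    m=(r>1.8*g)&(r>120)&(r>1.8*b)
    y,x=np.nonzero(m);print(i,len(x),x.min(),x.max(),y.min(),y.max(),x.mean(),y.mean())
print('knob tri',tri([c2,c3],[(389,128),(321,239)]).round(1),atz(c3,(321,239.5),49.5).round(1))
print('piv tri',tri([c2,c3],[(386.5,190),(320,298)]).round(1),atz(c3,(320,298),31).round(1))
for n,uv,z in(('c1',(303,100),22),('c2',(463,178),22),('c3',(367,343),22),('c4',(227,290),22),('winA',(380,193),22),('winB',(396,202),22),('winC',(348,257),22),('winD',(362,262),22),('railTop1',(405,197),25.6),('railTop1b',(417,201),25.6),('rail2',(367,272),25.6),('rail2b',(377,277),25.6),('stopA',(380,172),25.6),('stopB',(411,186),25.6),('stopC',(375,184),25.6),('stopD',(406,198),25.6)): print(n,atz(c3,uv,z).round(1))
im=cv2.imread('pics/w3.png'); k=im[160:350,220:430]; cv2.imwrite('pics/c3.png',cv2.resize(k,None,fx=3,fy=3,interpolation=cv2.INTER_CUBIC)[:600])
E
```

```text
2 90 384 394 123 133 388.6 128.17777777777778
3 124 315 326 232 244 320.43548387096774 238.1451612903226
knob tri [500.3 304.3  49.3] [500.7 304.   49.5]
piv tri [524.8 248.6  26.8] [523.7 250.6  31. ]
c1 [449.1 387.7  22. ]
c2 [584.6 386.3  22. ]
c3 [583.5 221.8  22. ]
c4 [449.1 220.6  22. ]
winA [531.2 349.7  22. ]
winB [546.1 348.4  22. ]
winC [531.4 290.7  22. ]
winD [544.1 291.5  22. ]
railTop1 [549.6 355.2  25.6]
railTop1b [559.6 356.2  25.6]
rail2 [550.9 286.2  25.6]
rail2b [560.6 285.5  25.6]
stopA [523.  364.5  25.6]
stopB [549.7 364.7  25.6]
stopC [523.6 354.8  25.6]
stopD [550.6 354.8  25.6]
```

View pics/c3.png

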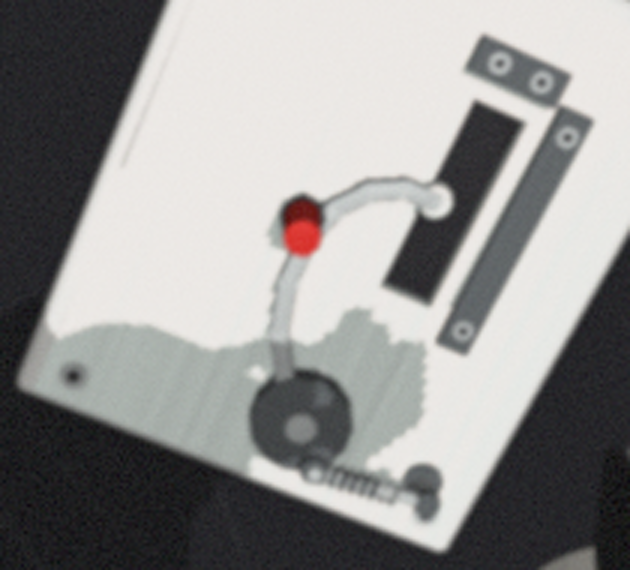

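```bash
python3 - <<'E'
from h import *
plan([500.3,304.2,60],24,5,0.4)
E
```

```text
from [498.1 302.2 154.6] yang 23.9 rot 0.1
[0.4, [0.01, 0.02, 0.76], [0, 0, -0.0]], [0.4, [0.01, 0.02, 0.76], [0, 0, -0.0]], [0.4, [0.01, 0.02, 0.76], [0, 0, -0.0]], [0.4, [0.01, 0.02, 0.76], [0, 0, -0.0]], [0.4, [0.01, 0.02, 0.76], [0, 0, -0.0]],
```

>>> apply_moves(increments=[[0.4,[0.01,0.02,0.76],[0,0,0]],[0.4,[0.01,0.02,0.76],[0,0,0]],[0.4,[0.01,0.02,0.76],[0,0,0]],[0.4,[0.01,0.02,0.76],[0,0,0]],[0.4,[0.01,0.02,0.75],[0,0,0]],[0.4,[0,0,0],[0,0,0]]], newtons=25)

```text
clock: 4.97
tcp_pos: [498.6, 302.5, 59.4]
ee_rot: [-0.001, 0.546, 0.838, -0.002]
contact_force: [-1.3, -1.5, 0.3]
width: 26.0
grip_force: 0.0
```

```bash
python3 - <<'E'
from h import *
s=readout.get_state();print(s['tcp_pos'],s['width'])
im,c=shot('wrist','w4')
print(proj(c,[[500.3,304.2,49.5],s['tcp_pos']]))
E
```

```text
[498.63630804 302.47119357  59.42471364] 25.968431034349404
[[321.44796458 298.43035192]
 [316.71352271 310.48475871]]
```

View pics/w4.png

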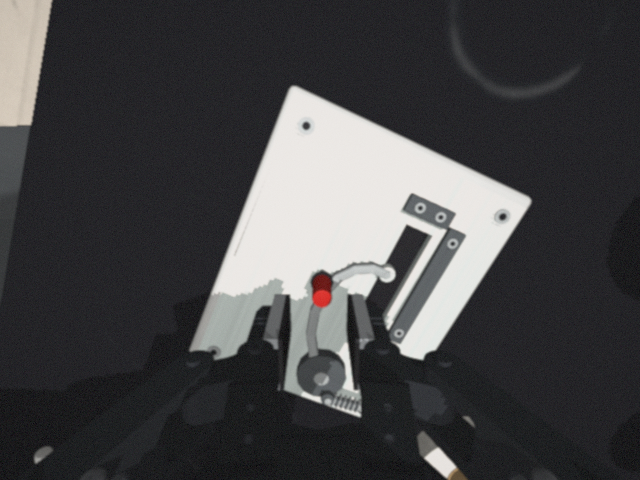

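>>> apply_moves(increments=[[0.4,[0.04,0.08,0.52],[0,0,0]],[0.4,[0,0,0.52],[0,0,0]],[0.4,[0,0,0],[0,0,0]],[1,[0,0,0],[0,0,0]],[1,[0,0,0],[0,0,0]],[1,[0,0,0],[0,0,0]],[1,[0,0,0],[0,0,0]],[1,[0,0,0],[0,0,0]]], newtons=25)

```text
clock: 5.68
tcp_pos: [499.4, 305.0, 36.8]
ee_rot: [-0.001, 0.545, 0.838, -0.002]
contact_force: [-6.5, -3.6, 3.0]
width: 8.5
grip_force: 24.4
```

>>> apply_moves(increments=[[1,[-0.006,-0.172,0],[0,0,-0.8]],[1,[-0.006,-0.172,0],[0,0,-0.8]],[1,[-0.006,-0.172,0],[0,0,-0.8]],[1,[-0.006,-0.172,0],[0,0,-0.8]],[1,[-0.006,-0.172,0],[0,0,-0.8]],[1,[-0.006,-0.172,0],[0,0,-0.8]],[1,[-0.006,-0.172,0],[0,0,-0.8]],[1,[-0.006,-0.172,0],[0,0,-0.8]]])

```text
clock: 6.35
tcp_pos: [474.8, 285.7, 36.9]
ee_rot: [-0.001, 0.291, 0.957, 0.001]
contact_force: [-4.0, 3.2, -1.4]
width: 8.3
grip_force: 24.6
```

>>> apply_moves(increments=[[1,[-0.006,-0.172,0],[0,0,-0.8]],[1,[-0.006,-0.172,0],[0,0,-0.8]],[1,[-0.006,-0.172,0],[0,0,-0.8]],[1,[-0.006,-0.172,0],[0,0,-0.8]],[1,[-0.006,-0.172,0],[0,0,-0.8]],[1,[-0.006,-0.172,0],[0,0,-0.8]],[1,[-0.006,-0.172,0],[0,0,-0.8]],[1,[0,0,0],[0,0,0]]])

```text
clock: 7.02
tcp_pos: [462.3, 255.3, 36.7]
ee_rot: [-0.002, 0.051, 0.999, -0.001]
contact_force: [-8.5, -1.8, 4.7]
width: 8.5
grip_force: 25.2
```

>>> apply_moves(increments=[[0.4,[0,0,0],[0,0,0]],[0.4,[0,0,0],[0,0,0]],[0.4,[0,0,0],[0,0,0]],[0.4,[0,0,-0.8],[0,0,0]],[0.4,[0,0,-1],[0,0,0]],[0.4,[0,0,-1],[0,0,0]],[0.4,[0,0,-1],[0,0,0]],[0.4,[0,0,-1],[0,0,0]]])

```text
clock: 7.68
tcp_pos: [466.1, 257.0, 157.7]
ee_rot: [0.001, 0.053, 0.999, 0.0]
contact_force: [0.4, 0.4, -0.6]
width: 25.7
grip_force: 0.0
```

```bash
python3 - <<'E'
from h import *
import pickle
s=readout.get_state();print(s['tcp_pos'],abs(s['qvel']).max())
im,c=shot('wrist','w5');pickle.dump(c,open('w5.pkl','wb'))
b,g,r=[im[...,i].astype(int) for i in(2,1,0)]
m=(r>1.8*g)&(r>120)&(r>1.8*b);n,l,st,ce=cv2.connectedComponentsWithStats(m.astype(np.uint8))
for k in range(1,n):
    if st[k,4]>30: print(st[k],ce[k],atz(c,ce[k],49.5).round(1))
plan([484,-250,290],-18.3,24,0)
E
```

```text
[466.10077716 257.02539734 157.71156747] 0.7019292111889937
[305 229  11  11  95] [309.85263158 233.94736842] [463.8 251.2  49.5]
from [468.7 258.  163. ] yang 84.0 rot -102.3
[0, [-0.11, -0.84, -0.21], [0, 0, 0.85]], [0, [-0.18, -0.83, -0.21], [0, 0, 0.85]], [0, [-0.24, -0.81, -0.21], [0, 0, 0.85]], [0, [-0.3, -0.79, -0.21], [0, 0, 0.85]], [0, [-0.36, -0.77, -0.21], [0, 0, 0.85]], [0, [-0.41, -0.74, -0.21], [0, 0, 0.85]], [0, [-0.47, -0.71, -0.21], [0, 0, 0.85]], [0, [-0.52, -0.67, -0.21], [0, 0, 0.85]]
[0, [-0.57, -0.63, -0.21], [0, 0, 0.85]], [0, [-0.61, -0.59, -0.21], [0, 0, 0.85]], [0, [-0.65, -0.54, -0.21], [0, 0, 0.85]], [0, [-0.69, -0.49, -0.21], [0, 0, 0.85]], [0, [-0.73, -0.44, -0.21], [0, 0, 0.85]], [0, [-0.76, -0.38, -0.21], [0, 0, 0.85]], [0, [-0.78, -0.33, -0.21], [0, 0, 0.85]], [0, [-0.8, -0.27, -0.21], [0, 0, 0.85]]
[0, [-0.82, -0.21, -0.21], [0, 0, 0.85]], [0, [-0.83, -0.14, -0.21], [0, 0, 0.85]], [0, [-0.84, -0.08, -0.21], [0, 0, 0.85]], [0, [-0.85, -0.02, -0.21], [0, 0, 0.85]], [0, [-0.85, 0.04, -0.21], [0, 0, 0.85]], [0, [-0.84, 0.11, -0.21], [0, 0, 0.85]], [0, [-0.83, 0.17, -0.21], [0, 0, 0.85]], [0, [-0.82, 0.23, -0.21], [0, 0, 0.85]]
```

View pics/w5.png

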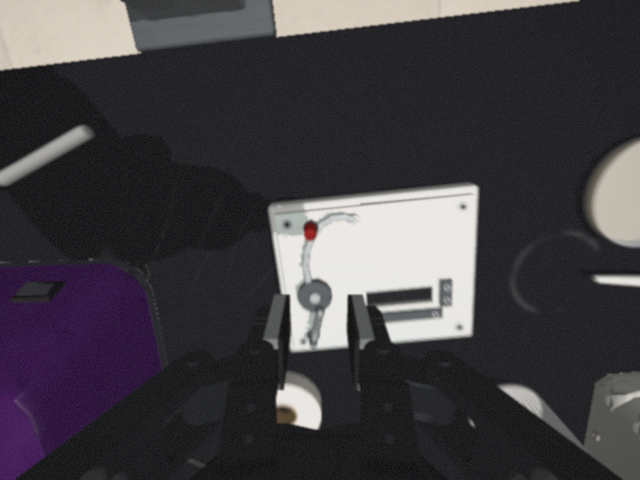

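>>> apply_moves(increments=[[0,[-0.11,-0.84,-0.4],[0,0,0.85]],[0,[-0.18,-0.83,-0.4],[0,0,0.85]],[0,[-0.24,-0.81,-0.4],[0,0,0.85]],[0,[-0.3,-0.79,-0.4],[0,0,0.85]],[0,[-0.36,-0.77,-0.4],[0,0,0.85]],[0,[-0.41,-0.74,-0.4],[0,0,0.85]],[0,[-0.47,-0.71,-0.4],[0,0,0.85]],[0,[-0.52,-0.67,-0.4],[0,0,0.85]]])

```text
clock: 8.4
tcp_pos: [471.6, 86.3, 236.9]
ee_rot: [0.001, 0.344, 0.939, 0.0]
contact_force: [-0.0, 0.2, -0.5]
width: 42.3
grip_force: 0.0
```

>>> apply_moves(increments=[[0,[-0.57,-0.63,-0.4],[0,0,0.85]],[0,[-0.61,-0.59,-0.4],[0,0,0.85]],[0,[-0.65,-0.54,-0.4],[0,0,0.85]],[0,[-0.69,-0.49,-0.4],[0,0,0.85]],[0,[-0.73,-0.44,0],[0,0,0.85]],[0,[-0.76,-0.38,0],[0,0,0.85]],[0,[-0.78,-0.33,0],[0,0,0.85]],[0,[-0.8,-0.27,0],[0,0,0.85]]])

```text
clock: 9.07
tcp_pos: [477.0, -83.5, 276.5]
ee_rot: [0.001, 0.604, 0.797, 0.0]
contact_force: [0.8, 0.2, 0.5]
width: 42.7
grip_force: 0.0
```

>>> apply_moves(increments=[[0,[-0.82,-0.21,0.6],[0,0,0.85]],[0,[-0.83,-0.14,0.6],[0,0,0.85]],[0,[-0.84,-0.08,0.6],[0,0,0.85]],[0,[-0.85,-0.02,0.6],[0,0,0.85]],[0,[-0.85,0.04,0.6],[0,0,0.85]],[0,[-0.84,0.11,0.6],[0,0,0.85]],[0,[-0.83,0.17,0.6],[0,0,0.85]],[0,[-0.82,0.23,0.6],[0,0,0.85]]])

```text
clock: 9.73
tcp_pos: [482.7, -253.1, 155.7]
ee_rot: [0.001, 0.81, 0.586, 0.0]
contact_force: [0.7, 0.9, -1.1]
width: 43.0
grip_force: 0.0
```

>>> apply_moves(increments=[[0,[0,0,0],[0,0,0]],[0,[0,0,0],[0,0,0]],[0,[0,0,0],[0,0,0]]])

```text
clock: 9.98
tcp_pos: [482.4, -251.6, 156.2]
ee_rot: [0.0, 0.809, 0.588, 0.0]
contact_force: [0.1, 0.2, -0.1]
width: 42.8
grip_force: 0.0
```

```bash
cat >> h.py <<'E'
def settle(k=6):
    P=[];A=[];F=[]
    for _ in range(k):
        viewer.read_camera('side'); s=readout.get_state(); P.append(s['tcp_pos']); F.append(s['contact_force'])
        M=R.from_quat(s['ee_rot'],scalar_first=True).as_matrix(); A.append(np.degrees(np.arctan2(M[1,1],M[0,1])))
    print('tcp',np.mean(P,0).round(2),'sd',np.std(P,0).round(2),'yang',np.mean(A).round(2),'F',np.mean(F,0).round(2),'w',round(s['width'],1),'t',s['clock'])
E
cat > blk.py <<'E'
from h import *
def block(z,roi=None):
    im,c=shot('wrist','b%d'%int(readout.get_state()['clock']*100))
    b,g,r=[im[...,i].astype(int) for i in(2,1,0)]
    red=((r>1.8*g)&(r>90)&(r>1.8*b)).astype(np.uint8)
    h=cv2.convexHull(np.argwhere(red)[:,::-1].astype(np.int32)); H=np.zeros_like(red);cv2.fillConvexPoly(H,h,1)
    dark=((im.max(2)<75)&(H>0)).astype(np.uint8); n,l,st,ce=cv2.connectedComponentsWithStats(dark)
    o=np.argsort(-st[1:,4])[:3]+1; print(st[o].tolist())
    k=o[0]; q=cv2.boxPoints(cv2.minAreaRect(np.argwhere(l==k)[:,::-1].astype(np.float32)))
    W=np.array([atz(c,p,z) for p in q]); print(q.round(1).tolist(),W.round(1).tolist(),'ctr',W.mean(0).round(2))
    e=W[1]-W[0],W[2]-W[1]; L=[np.linalg.norm(x) for x in e]; print('sides',np.round(L,1),'ang',[np.degrees(np.arctan2(x[1],x[0])).round(1) for x in e])
    bl=((b>1.5*r)&(b>80)&(H>0)).astype(np.uint8); yx=np.argwhere(bl); 
    if len(yx): print('label',len(yx),atz(c,yx.mean(0)[::-1],z-10).round(1))
E
python3 -c "
from blk import *
settle(3); block(44)"
```

```text
tcp [ 482.63 -251.23  156.63] sd [0.05 0.1  0.06] yang -17.95 F [ 0.01  0.35 -0.1 ] w 42.5 t 10.1333
[[305, 197, 27, 69, 1771], [372, 185, 1, 3, 3], [373, 194, 1, 3, 3]]
[[305.0, 197.0], [331.0, 197.0], [331.0, 265.0], [305.0, 265.0]] [[483.6, -219.6, 44.0], [501.8, -225.5, 44.0], [485.7, -277.2, 44.0], [466.2, -270.9, 44.0]] ctr [ 484.3  -248.31   44.  ]
sides [19.1 54.2] ang [np.float64(-18.0), np.float64(-107.3)]
label 454 [ 471.4 -284.5   34. ]
```

>>> apply_moves(increments=[[0.25,[0.06,0.01,0.7],[0,0,0]],[0.25,[0.06,0.01,0.7],[0,0,0]],[0.25,[0,0,0.7],[0,0,0]],[0.25,[0,0,0.7],[0,0,0]],[0.25,[0,0,0.7],[0,0,0]],[0.25,[0,0,0.7],[0,0,0]],[0.25,[0,0,0],[0,0,0]],[0.25,[0,0,0],[0,0,0]]])

```text
clock: 10.85
tcp_pos: [483.1, -248.0, 50.4]
ee_rot: [-0.001, 0.809, 0.588, -0.0]
contact_force: [-0.3, 0.9, -0.2]
width: 32.0
grip_force: 0.0
```

```bash
python3 -c "
from blk import *
settle(4); block(44)"
```

```text
tcp [ 484.29 -249.15   51.86] sd [0.27 0.31 0.31] yang -17.99 F [0.29 0.03 0.46] w 32.2 t 11.05
[[293, 245, 46, 106, 4529], [354, 295, 54, 89, 2024], [264, 295, 20, 95, 900]]
[[293.0, 350.0], [294.0, 244.89999389648438], [338.20001220703125, 245.39999389648438], [337.1000061035156, 350.3999938964844]] [[464.7, -271.1, 44.0], [483.9, -218.0, 44.0], [502.9, -224.4, 44.0], [485.9, -278.3, 44.0]] ctr [ 484.35 -247.96   44.  ]
sides [56.5 20.1] ang [np.float64(70.2), np.float64(-18.7)]
label 749 [ 470.7 -286.3   34. ]
```

>>> apply_moves(increments=[[0.25,[0.04,0,0.33],[0,0,0]],[0.25,[0,0,0.31],[0,0,0]],[0.25,[0,0,0],[0,0,0]],[1,[0,0,0],[0,0,0]],[1,[0,0,0],[0,0,0]],[1,[0,0,0],[0,0,0]],[1,[0,0,0],[0,0,0]],[1,[0,0,0],[0,0,0]]], newtons=25)

```text
clock: 11.77
tcp_pos: [483.7, -248.0, 34.5]
ee_rot: [-0.0, 0.809, 0.588, -0.0]
contact_force: [-0.4, -0.9, -0.0]
width: 21.0
grip_force: 40.2
```

```bash
python3 -c "
from blk import *
settle(4)
"
```

```text
tcp [ 483.72 -247.95   34.48] sd [0.02 0.01 0.02] yang -18.03 F [-0.32 -0.47 -0.15] w 21.5 t 11.9667
```

```bash
python3 -c "
from h import *
plan([533,321,36],0,24,1)
"
```

```text
from [ 483.7 -248.    34.5] yang -18.0 rot 18.0
[1, [0.93, -0.22, -0.0], [0, 0, -0.15]], [1, [0.93, -0.2, -0.0], [0, 0, -0.15]], [1, [0.93, -0.19, -0.0], [0, 0, -0.15]], [1, [0.93, -0.18, -0.0], [0, 0, -0.15]], [1, [0.94, -0.17, -0.0], [0, 0, -0.15]], [1, [0.94, -0.15, -0.0], [0, 0, -0.15]], [1, [0.94, -0.14, -0.0], [0, 0, -0.15]], [1, [0.94, -0.13, -0.0], [0, 0, -0.15]]
[1, [0.94, -0.12, -0.0], [0, 0, -0.15]], [1, [0.95, -0.1, -0.0], [0, 0, -0.15]], [1, [0.95, -0.09, -0.0], [0, 0, -0.15]], [1, [0.95, -0.08, -0.0], [0, 0, -0.15]], [1, [0.95, -0.07, -0.0], [0, 0, -0.15]], [1, [0.95, -0.06, -0.0], [0, 0, -0.15]], [1, [0.95, -0.04, -0.0], [0, 0, -0.15]], [1, [0.95, -0.03, -0.0], [0, 0, -0.15]]
[1, [0.95, -0.02, -0.0], [0, 0, -0.15]], [1, [0.95, -0.01, -0.0], [0, 0, -0.15]], [1, [0.95, 0.01, -0.0], [0, 0, -0.15]], [1, [0.95, 0.02, -0.0], [0, 0, -0.15]], [1, [0.95, 0.03, -0.0], [0, 0, -0.15]], [1, [0.95, 0.04, -0.0], [0, 0, -0.15]], [1, [0.95, 0.06, -0.0], [0, 0, -0.15]], [1, [0.95, 0.07, -0.0], [0, 0, -0.15]]
```

>>> apply_moves(increments=[[1,[0,0,-0.3],[0,0,0]],[1,[0,0,-0.7],[0,0,0]],[1,[0,0,-1],[0,0,0]],[1,[0,0,-1],[0,0,0]],[1,[0,0,-1],[0,0,0]],[1,[0,0,-1],[0,0,0]],[1,[0,0,-1],[0,0,0]],[1,[0,0,-1],[0,0,0]]])

```text
clock: 12.63
tcp_pos: [483.6, -247.8, 211.5]
ee_rot: [0.0, 0.809, 0.588, 0.0]
contact_force: [0.6, -1.2, 0.1]
width: 21.2
grip_force: 40.2
```

>>> apply_moves(increments=[[1,[0.93,-0.22,-0.6],[0,0,-0.15]],[1,[0.93,-0.2,-0.6],[0,0,-0.15]],[1,[0.93,-0.19,-0.6],[0,0,-0.15]],[1,[0.93,-0.18,-0.4],[0,0,-0.15]],[1,[0.94,-0.17,-0.3],[0,0,-0.15]],[1,[0.94,-0.15,0],[0,0,-0.15]],[1,[0.94,-0.14,0],[0,0,-0.15]],[1,[0.94,-0.13,0],[0,0,-0.15]]])

```text
clock: 13.3
tcp_pos: [500.1, -57.3, 273.0]
ee_rot: [0.001, 0.777, 0.629, 0.0]
contact_force: [-0.2, -0.1, -0.4]
width: 20.9
grip_force: 40.2
```

>>> apply_moves(increments=[[1,[0.94,-0.12,0],[0,0,-0.15]],[1,[0.95,-0.1,0],[0,0,-0.15]],[1,[0.95,-0.09,0],[0,0,-0.15]],[1,[0.95,-0.08,0],[0,0,-0.15]],[1,[0.95,-0.07,0],[0,0,-0.15]],[1,[0.95,-0.06,0],[0,0,-0.15]],[1,[0.95,-0.04,0],[0,0,-0.15]],[1,[0.95,-0.03,0.1],[0,0,-0.15]]])

```text
clock: 13.97
tcp_pos: [516.6, 132.5, 270.6]
ee_rot: [0.0, 0.743, 0.669, 0.001]
contact_force: [1.5, 0.2, -0.3]
width: 21.1
grip_force: 40.2
```

>>> apply_moves(increments=[[1,[0.95,-0.02,0.6],[0,0,-0.15]],[1,[0.95,-0.01,0.9],[0,0,-0.15]],[1,[0.95,0.01,0.9],[0,0,-0.15]],[1,[0.95,0.02,0.9],[0,0,-0.15]],[1,[0.95,0.03,0.9],[0,0,-0.15]],[1,[0.95,0.04,0.9],[0,0,-0.15]],[1,[0.95,0.06,0.9],[0,0,-0.15]],[1,[0.95,0.07,0.5],[0,0,-0.15]]])

```text
clock: 14.63
tcp_pos: [531.5, 321.4, 104.7]
ee_rot: [-0.001, 0.707, 0.707, -0.002]
contact_force: [0.3, -0.1, -0.4]
width: 20.9
grip_force: 40.2
```

>>> apply_moves(increments=[[1,[0,0,0.2],[0,0,0]],[1,[0,0,0],[0,0,0]],[1,[0,0,0],[0,0,0]]])

```text
clock: 14.88
tcp_pos: [532.7, 320.4, 102.2]
ee_rot: [0.0, 0.707, 0.707, -0.0]
contact_force: [0.4, 0.1, -0.3]
width: 21.1
grip_force: 40.2
```

```bash
python3 - <<'E'
from h import *
import pickle
settle(4)
im,c=shot('wrist','w6');pickle.dump(c,open('w6.pkl','wb'))
p=readout.get_state()['tcp_pos'];print(p)
C=cv2.resize(im[130:430,170:490,::-1],None,fx=2,fy=2,interpolation=cv2.INTER_CUBIC);cv2.imwrite('pics/c6.png',C)
E
```

```text
tcp [533.51 320.1  103.26] sd [0.2  0.06 0.21] yang -0.09 F [ 0.23 -0.03 -0.11] w 20.7 t 15.0833
[533.64541919 320.08627072 103.26449633]
```

View pics/c6.png

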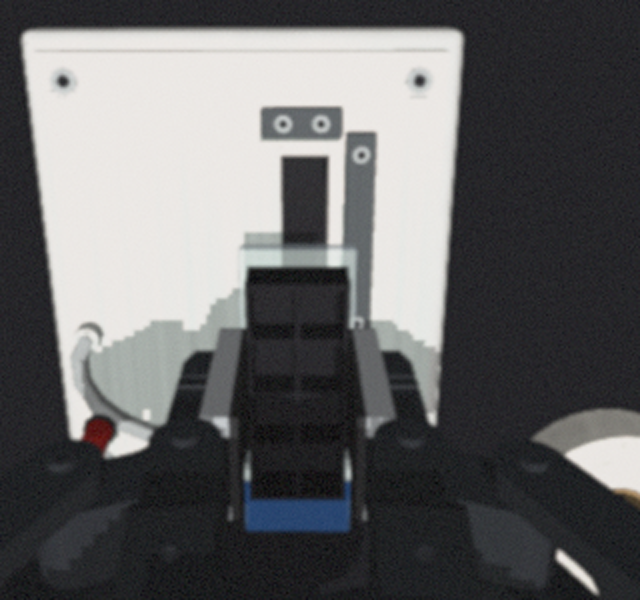

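```bash
python3 - <<'E'
from h import *
import pickle
c=pickle.load(open('w6.pkl','rb'))
f=lambda x,y:(170+x/2-.25,130+y/2-.25)
for z in (99,101.3,103): print('slide front L,R',atz(c,f(240,249),z).round(1),atz(c,f(357,249),z).round(1))
print('blk front L R (top z~111)',atz(c,f(248,270),111).round(1),atz(c,f(348,270),111).round(1))
for n,v,z in(('stopL',(262,139),25.6),('stopR',(342,139),25.6),('railT',(346,133),25.6),('railB',(359,318),25.6),('railTR',(376,133),25.6),('base',(22,33),22),('base',(462,33),22)): print(n,atz(c,f(*v),z).round(1))
E
```

```text
slide front L,R [521.7 346.4  99. ] [548.  346.3  99. ]
slide front L,R [521.9 347.3 101.3] [547.8 347.2 101.3]
slide front L,R [522.1 347.9 103. ] [547.6 347.9 103. ]
blk front L R (top z~111) [524.3 346.3 111. ] [545.1 346.3 111. ]
stopL [523.5 355.9  25.6]
stopR [549.  355.8  25.6]
railT [550.3 357.7  25.6]
railB [556.1 292.6  25.6]
railTR [559.8 357.7  25.6]
base [449.9 388.5  22. ]
base [585.8 388.2  22. ]
```

>>> apply_moves(increments=[[1,[0,-0.06,0.6],[0,0,0]],[1,[0,0,0.6],[0,0,0]],[1,[0,0,0.6],[0,0,0]],[1,[0,0,0.6],[0,0,0]],[1,[0,0,0.4],[0,0,0]],[1,[0,0,0],[0,0,0]],[1,[0,0,0],[0,0,0]],[1,[0,0,0],[0,0,0]]])

```text
clock: 15.8
tcp_pos: [532.1, 320.9, 33.0]
ee_rot: [0.0, 0.707, 0.707, 0.001]
contact_force: [0.3, 0.3, -1.2]
width: 21.4
grip_force: 40.2
```

```bash
python3 -c "
from h import *
settle(5)
im,c=shot('wrist','w7')
"
```

```text
tcp [532.16 321.03  33.11] sd [0.14 0.03 0.17] yang -0.03 F [-0.08  0.19 -0.31] w 21.0 t 16.05
```

>>> apply_moves(increments=[[1,[0,0,0.06],[0,0,0]],[1,[0,0,0.06],[0,0,0]],[1,[0,0,0.04],[0,0,0]],[1,[0,0,0],[0,0,0]],[1,[0,0,0],[0,0,0]]])

```text
clock: 16.52
tcp_pos: [531.2, 320.7, 27.7]
ee_rot: [-0.0, 0.707, 0.707, -0.0]
contact_force: [-0.0, -0.3, -0.0]
width: 21.0
grip_force: 40.2
```

>>> apply_moves(increments=[[1,[0,0,0.03],[0,0,0]],[1,[0,0,0],[0,0,0]],[1,[0,0,0],[0,0,0]]])

```text
clock: 16.77
tcp_pos: [531.3, 320.7, 27.2]
ee_rot: [0.0, 0.707, 0.707, -0.0]
contact_force: [-0.3, -0.7, -0.2]
width: 21.1
grip_force: 40.2
```

>>> apply_moves(increments=[[1,[0,0,0.02],[0,0,0]],[1,[0,0,0],[0,0,0]],[1,[0,0,0],[0,0,0]]])

```text
clock: 17.02
tcp_pos: [531.4, 320.8, 26.7]
ee_rot: [0.0, 0.707, 0.707, -0.0]
contact_force: [-0.3, -0.3, -0.2]
width: 21.2
grip_force: 40.2
```

>>> apply_moves(increments=[[1,[0,0,0.02],[0,0,0]],[1,[0,0,0],[0,0,0]],[1,[0,0,0],[0,0,0]]])

```text
clock: 17.27
tcp_pos: [531.4, 320.7, 26.2]
ee_rot: [0.0, 0.707, 0.707, -0.0]
contact_force: [-0.1, 0.1, -0.2]
width: 21.0
grip_force: 40.2
```

>>> apply_moves(increments=[[1,[0,0,0.02],[0,0,0]],[1,[0,0,0],[0,0,0]],[1,[0,0,0],[0,0,0]]])

```text
clock: 17.52
tcp_pos: [531.4, 320.8, 26.1]
ee_rot: [0.0, 0.707, 0.707, 0.0]
contact_force: [-0.7, -0.7, 3.9]
width: 21.1
grip_force: 41.0
```

>>> apply_moves(increments=[[1,[0,0.02,0],[0,0,0]],[1,[0,0.02,0],[0,0,0]],[1,[0,0.02,0],[0,0,0]],[1,[0,0.02,0],[0,0,0]],[1,[0,0,0],[0,0,0]]])

```text
clock: 17.93
tcp_pos: [533.0, 320.9, 26.1]
ee_rot: [-0.0, 0.707, 0.707, -0.0]
contact_force: [-2.1, -0.8, 4.8]
width: 21.1
grip_force: 41.3
```

>>> apply_moves(increments=[[1,[0.02,0,0],[0,0,0]],[1,[0.02,0,0],[0,0,0]],[1,[0.02,0,0],[0,0,0]],[1,[0.02,0,0],[0,0,0]],[1,[0,0,0],[0,0,0]]])

```text
clock: 18.35
tcp_pos: [533.9, 322.5, 26.1]
ee_rot: [0.001, 0.707, 0.707, 0.0]
contact_force: [-1.4, -2.2, 4.9]
width: 21.1
grip_force: 41.3
```

>>> apply_moves(increments=[[1,[0,0.02,0],[0,0,0]],[1,[0,0.02,0],[0,0,0]],[1,[0,0,0],[0,0,0]]])

```text
clock: 18.6
tcp_pos: [533.9, 322.5, 26.1]
ee_rot: [-0.0, 0.707, 0.707, -0.0]
contact_force: [-2.4, -2.1, 7.4]
width: 20.8
grip_force: 41.8
```

>>> apply_moves(increments=[[1,[0.02,0,0],[0,0,0]],[1,[0.02,0,0],[0,0,0]],[1,[0,0,0],[0,0,0]]])

```text
clock: 18.85
tcp_pos: [534.6, 323.5, 26.1]
ee_rot: [0.0, 0.707, 0.707, -0.0]
contact_force: [-1.6, -2.7, 5.2]
width: 21.3
grip_force: 41.4
```

>>> apply_moves(increments=[[1,[0,0.02,0],[0,0,0]],[1,[0,0.01,0],[0,0,0]],[1,[0,0,0],[0,0,0]]])

```text
clock: 19.1
tcp_pos: [534.7, 323.5, 26.1]
ee_rot: [-0.0, 0.707, 0.707, -0.0]
contact_force: [-3.6, -2.1, 6.3]
width: 21.1
grip_force: 41.8
```

>>> apply_moves(increments=[[1,[0,0,-0.012],[0,0,0]],[1,[0,0,0],[0,0,0]],[1,[0,0,0],[0,0,0]]])

```text
clock: 19.35
tcp_pos: [535.0, 323.8, 26.1]
ee_rot: [-0.0, 0.707, 0.707, -0.0]
contact_force: [-2.7, -0.9, 4.7]
width: 21.0
grip_force: 41.3
```

>>> apply_moves(increments=[[1,[0,0.02,0],[0,0,0]],[1,[0,0,0],[0,0,0]],[1,[0,0,0],[0,0,0]]])

```text
clock: 19.6
tcp_pos: [535.4, 323.9, 26.1]
ee_rot: [-0.0, 0.707, 0.707, -0.0]
contact_force: [-2.4, -1.0, 5.3]
width: 20.7
grip_force: 41.4
```

>>> apply_moves(increments=[[1,[0.02,0,0],[0,0,0]],[1,[0.02,0,0],[0,0,0]],[1,[0,0,0],[0,0,0]]])

```text
clock: 19.85
tcp_pos: [535.9, 324.7, 26.1]
ee_rot: [0.0, 0.707, 0.707, 0.0]
contact_force: [-0.9, -0.3, 4.1]
width: 20.8
grip_force: 41.2
```

>>> apply_moves(increments=[[1,[0,0.02,0],[0,0,0]],[1,[0,0,0],[0,0,0]],[1,[0,0,0],[0,0,0]]])

```text
clock: 20.1
tcp_pos: [536.0, 324.7, 26.1]
ee_rot: [-0.0, 0.707, 0.707, -0.0]
contact_force: [-2.0, -2.1, 5.8]
width: 21.3
grip_force: 41.4
```

>>> apply_moves(increments=[[1,[0,0.02,0],[0,0,0]],[1,[0,0,0],[0,0,0]],[1,[0,0,0],[0,0,0]]])

```text
clock: 20.35
tcp_pos: [536.3, 324.8, 26.1]
ee_rot: [-0.0, 0.707, 0.707, -0.0]
contact_force: [-2.5, -1.0, 5.9]
width: 20.9
grip_force: 41.4
```

>>> apply_moves(increments=[[1,[0.02,0,0],[0,0,0]],[1,[0.02,0,0],[0,0,0]],[1,[0,0,0],[0,0,0]]])

```text
clock: 20.6
tcp_pos: [536.3, 324.9, 26.1]
ee_rot: [0.0, 0.707, 0.707, -0.001]
contact_force: [-2.8, -2.9, 6.7]
width: 21.1
grip_force: 41.6
```

>>> apply_moves(increments=[[1,[0.02,0,0],[0,0,0]],[1,[0,0,0],[0,0,0]],[1,[0,0,0],[0,0,0]]])

```text
clock: 20.85
tcp_pos: [536.3, 325.0, 26.1]
ee_rot: [0.001, 0.707, 0.707, -0.001]
contact_force: [-3.0, -6.7, 6.5]
width: 20.8
grip_force: 41.7
```

>>> apply_moves(increments=[[1,[0,0.02,0],[0,0,0]],[1,[0,0,0],[0,0,0]],[1,[0,0,0],[0,0,0]]])

```text
clock: 21.1
tcp_pos: [536.4, 325.0, 26.1]
ee_rot: [0.0, 0.707, 0.707, -0.001]
contact_force: [-3.6, -5.9, 7.6]
width: 21.0
grip_force: 41.9
```

>>> apply_moves(increments=[[1,[0,0.02,0],[0,0,0]],[1,[0,0,0],[0,0,0]],[1,[0,0,0],[0,0,0]]])

```text
clock: 21.35
tcp_pos: [536.3, 325.0, 26.1]
ee_rot: [-0.0, 0.707, 0.707, -0.002]
contact_force: [-5.4, -6.0, 9.1]
width: 20.9
grip_force: 42.1
```

```bash
python3 -c "
from h import *
settle(4)
"
```

```text
tcp [536.35 325.    26.08] sd [0.01 0.01 0.  ] yang -0.05 F [-5.19 -5.09  8.59] w 20.9 t 21.55
```

>>> apply_moves(increments=[[1,[0,0.008,-0.02],[0,0,0]],[1,[0,0,0],[0,0,0]],[1,[0,0,0],[0,0,0]],[1,[0,0,0],[0,0,0]]])

```text
clock: 21.88
tcp_pos: [536.4, 325.0, 26.1]
ee_rot: [-0.0, 0.707, 0.707, -0.002]
contact_force: [-4.6, -5.4, 7.6]
width: 20.9
grip_force: 41.6
```

```bash
python3 -c "
from h import *
settle(4)
"
```

```text
tcp [536.34 325.01  26.08] sd [0.01 0.02 0.01] yang -0.04 F [-4.53 -4.69  6.57] w 21.5 t 22.0833
```

>>> apply_moves(increments=[[1,[0.008,0.012,-0.02],[0,0,0]],[1,[0,0,0],[0,0,0]],[1,[0,0,0],[0,0,0]],[1,[0,0,0],[0,0,0]]])

```text
clock: 22.42
tcp_pos: [536.4, 325.3, 26.1]
ee_rot: [-0.0, 0.707, 0.707, -0.002]
contact_force: [-5.0, -3.3, 4.5]
width: 21.0
grip_force: 41.1
```

```bash
python3 -c "
from h import *
settle(4)
"
```

```text
tcp [536.34 325.33  26.12] sd [0.02 0.01 0.01] yang -0.03 F [-3.82 -3.9   3.83] w 20.9 t 22.6167
```

>>> apply_moves(increments=[[1,[0.02,0,0],[0,0,0]],[1,[0,0,0],[0,0,0]],[1,[0,0,0],[0,0,0]]])

```text
clock: 22.87
tcp_pos: [536.4, 325.6, 26.1]
ee_rot: [-0.0, 0.707, 0.707, -0.002]
contact_force: [-4.0, -4.5, 4.0]
width: 20.8
grip_force: 41.1
```

>>> apply_moves(increments=[[1,[0,0.015,0],[0,0,0]],[1,[0,0,0],[0,0,0]],[1,[0,0,0],[0,0,0]]])

```text
clock: 23.12
tcp_pos: [536.4, 325.6, 26.1]
ee_rot: [-0.001, 0.707, 0.707, -0.002]
contact_force: [-4.8, -3.5, 4.3]
width: 21.2
grip_force: 41.3
```

```bash
python3 -c "
from h import *
settle(4)
"
```

```text
tcp [536.35 325.58  26.1 ] sd [0.02 0.01 0.01] yang -0.04 F [-5.05 -4.74  4.99] w 21.0 t 23.3167
```

>>> apply_moves(increments=[[1,[0,-0.02,-0.008],[0,0,0]],[1,[0.02,0,0],[0,0,0]],[1,[0.02,0,0],[0,0,0]],[1,[0,0,0],[0,0,0]],[1,[0,0,0],[0,0,0]]])

```text
clock: 23.73
tcp_pos: [536.4, 327.2, 26.2]
ee_rot: [-0.001, 0.707, 0.707, -0.002]
contact_force: [-3.3, -3.6, 1.5]
width: 21.0
grip_force: 40.6
```

>>> apply_moves(increments=[[1,[0.02,0,0],[0,0,0]],[1,[0,0,0],[0,0,0]],[1,[0,0,0],[0,0,0]]])

```text
clock: 23.98
tcp_pos: [536.4, 327.6, 26.1]
ee_rot: [-0.001, 0.707, 0.707, -0.002]
contact_force: [-3.9, -3.7, 1.6]
width: 20.5
grip_force: 40.6
```

>>> apply_moves(increments=[[1,[0.02,0,0],[0,0,0]],[1,[0,0,0],[0,0,0]],[1,[0,0,0],[0,0,0]]])

```text
clock: 24.23
tcp_pos: [536.3, 327.8, 26.2]
ee_rot: [-0.0, 0.707, 0.707, -0.002]
contact_force: [-3.5, -4.7, 2.8]
width: 21.1
grip_force: 40.6
```

>>> apply_moves(increments=[[1,[0.02,0,0],[0,0,0]],[1,[0,0,0],[0,0,0]],[1,[0,0,0],[0,0,0]]])

```text
clock: 24.48
tcp_pos: [536.4, 327.8, 26.1]
ee_rot: [0.0, 0.707, 0.707, -0.002]
contact_force: [-3.7, -6.2, 1.8]
width: 21.3
grip_force: 40.7
```

```bash
python3 -c "
from h import *
settle(3)
s=readout.get_state();p=s['tcp_pos'];im,c=shot('wrist','w8')
print(proj(c,[[550.3,355,25.6],p]))
"
```

```text
tcp [536.35 327.81  26.14] sd [0.02 0.   0.01] yang -0.05 F [-4.35 -5.77  2.51] w 21.0 t 24.6333
[[348.40453514 255.65019534]
 [316.55369446 311.13124869]]
```

```bash
python3 -c "
from h import *
im=cv2.imread('pics/w8.png',0)
for x in(300,310,330): print(x,im[225:300,x].tolist())
for y in(285,300): print(y,im[y,320:375].tolist())
"
```

```text
300 [232, 232, 233, 231, 227, 192, 123, 75, 94, 101, 97, 103, 119, 151, 190, 193, 175, 137, 100, 86, 101, 149, 186, 191, 167, 119, 93, 100, 114, 162, 196, 212, 214, 213, 212, 211, 213, 193, 145, 76, 29, 22, 24, 20, 18, 24, 24, 34, 39, 43, 50, 48, 44, 43, 42, 44, 40, 43, 47, 44, 43, 43, 44, 40, 44, 45, 32, 30, 30, 20, 17, 13, 25, 26, 35]
310 [232, 233, 232, 233, 226, 192, 122, 81, 91, 98, 102, 101, 103, 102, 101, 99, 104, 106, 103, 105, 102, 100, 101, 100, 104, 102, 99, 100, 116, 161, 199, 214, 216, 213, 213, 212, 213, 196, 146, 80, 32, 26, 17, 22, 22, 25, 18, 41, 40, 47, 39, 46, 43, 44, 43, 40, 40, 46, 43, 39, 42, 47, 42, 40, 42, 38, 34, 23, 23, 26, 27, 26, 19, 30, 34]
330 [232, 233, 233, 233, 226, 191, 124, 79, 91, 101, 104, 106, 127, 163, 193, 189, 151, 92, 52, 45, 63, 113, 169, 194, 181, 136, 101, 99, 118, 159, 196, 211, 212, 213, 212, 212, 213, 193, 144, 77, 32, 20, 20, 30, 30, 29, 25, 33, 41, 45, 45, 46, 44, 50, 41, 42, 45, 44, 47, 47, 41, 44, 43, 44, 44, 40, 35, 31, 23, 23, 18, 11, 21, 26, 36]
285 [40, 41, 39, 41, 48, 49, 44, 39, 44, 46, 41, 41, 46, 45, 48, 42, 45, 46, 42, 37, 35, 34, 42, 67, 120, 168, 179, 141, 102, 94, 100, 100, 103, 104, 101, 103, 100, 100, 98, 99, 102, 102, 103, 101, 102, 101, 102, 103, 123, 178, 222, 231, 233, 232, 232]
300 [44, 41, 38, 42, 45, 45, 44, 34, 36, 39, 39, 42, 38, 42, 43, 39, 44, 37, 41, 42, 39, 30, 40, 42, 41, 34, 51, 74, 94, 99, 101, 100, 102, 98, 101, 100, 99, 102, 101, 99, 103, 103, 101, 102, 102, 98, 101, 116, 164, 217, 230, 231, 232, 232, 231]
```

>>> apply_moves(increments=[[1,[0.008,0.02,0],[0,0,0]],[1,[0,0,0],[0,0,0]],[1,[0,0,0],[0,0,0]],[1,[0,0,0],[0,0,0]]])

```text
clock: 25.02
tcp_pos: [536.4, 327.8, 26.2]
ee_rot: [-0.0, 0.707, 0.707, -0.003]
contact_force: [-5.3, -7.2, 2.5]
width: 20.8
grip_force: 41.0
```

>>> apply_moves(increments=[[1,[0,0.02,0],[0,0,0]],[1,[0,0,0],[0,0,0]],[1,[0,0,0],[0,0,0]],[1,[0,0,0],[0,0,0]]])

```text
clock: 25.35
tcp_pos: [536.4, 327.8, 26.1]
ee_rot: [-0.0, 0.707, 0.707, -0.003]
contact_force: [-6.7, -6.9, 4.1]
width: 21.2
grip_force: 41.2
```

```bash
python3 -c "
from h import *
settle(4)
"
```

```text
tcp [536.37 327.82  26.14] sd [0.02 0.02 0.02] yang -0.04 F [-6.74 -6.7   5.01] w 21.2 t 25.55
```

>>> apply_moves(increments=[[1,[-0.02,-0.02,0],[0,0,0]],[1,[-0.01,-0.02,0],[0,0,0]],[1,[0,0,0],[0,0,0]],[1,[0,0,0],[0,0,0]]])

```text
clock: 25.88
tcp_pos: [536.4, 327.8, 26.2]
ee_rot: [-0.0, 0.707, 0.707, -0.002]
contact_force: [-3.8, -4.0, 1.7]
width: 20.8
grip_force: 40.6
```

```bash
python3 -c "
from h import *
settle(3)
"
```

```text
tcp [536.37 327.82  26.17] sd [0.02 0.01 0.01] yang -0.03 F [-4.33 -4.03  1.98] w 20.9 t 26.0333
```

>>> apply_moves(increments=[[1,[-0.015,-0.02,0],[0,0,0]],[1,[0,0,0],[0,0,0]],[1,[0,0,0],[0,0,0]],[0.7,[0,0,0],[0,0,0]],[0.4,[0,0,0],[0,0,0]],[0.3,[0,0,0],[0,0,0]],[0.3,[0,0,0],[0,0,0]]])

```text
clock: 26.62
tcp_pos: [538.9, 329.4, 27.8]
ee_rot: [0.0, 0.707, 0.707, 0.001]
contact_force: [0.5, -0.6, 0.2]
width: 30.3
grip_force: 0.0
```

>>> apply_moves(increments=[[0.3,[0,0,-0.2],[0,0,0]],[0.3,[0,0,-0.4],[0,0,0]],[0.3,[0,0,-0.9],[0,0,0]],[0.3,[0,0,-0.9],[0,0,0]],[0.3,[0,0,-0.9],[0,0,0]],[0.3,[0,0,-0.9],[0,0,0]],[0.3,[0,0,0],[0,0,0]],[0.3,[0,0,0],[0,0,0]]])

```text
clock: 27.28
tcp_pos: [539.2, 329.4, 135.3]
ee_rot: [0.001, 0.707, 0.707, 0.003]
contact_force: [-0.3, 0.5, -0.2]
width: 30.1
grip_force: 0.0
```

```bash
python3 - <<'E'
from h import *
settle(3)
im,c=shot('wrist','w9'); g=cv2.cvtColor(im,cv2.COLOR_RGB2GRAY)
# expected slide corners if seated (seat 536.8,317.4) and stop/rail
print(proj(c,[[523.8,355.4,26],[549.8,355.4,26],[549.8,279.4,26],[536.8,347.4,36],[549.8,320,26]]).round(1))
u,v=proj(c,[[536.8,355.4,26]])[0].round().astype(int)
for x in(u-12,u,u+12): print(x,v-22,g[v-22:v+18,x].tolist())
for yy in(345,300):
    u,v=proj(c,[[549.8,yy,26]])[0].round().astype(int); print(yy,v,u-15,g[v,u-15:u+22].tolist())
b,gg,r=[im[...,i].astype(int) for i in(2,1,0)]
bl=(b>1.5*r)&(b>80);n,l,st,ce=cv2.connectedComponentsWithStats(bl.astype(np.uint8))
for k in range(1,n):
    if st[k,4]>60: print('blue',st[k],atz(c,ce[k],26).round(1))
m=(r>1.8*gg)&(r>120)&(r>1.8*b);n,l,st,ce=cv2.connectedComponentsWithStats(m.astype(np.uint8))
for k in range(1,n):
    if st[k,4]>30: print('red',st[k],ce[k],atz(c,ce[k],49.5).round(1))
plan([463.9,251.5,120],86.8,18,0.4)
E
```

```text
tcp [537.55 328.57 132.54] sd [0.49 0.23 0.81] yang -0.03 F [ 0.11 -0.13 -0.41] w 29.9 t 27.4333
[[298.9 203. ]
 [335.  203. ]
 [333.6 297.4]
 [316.9 217.3]
 [334.3 249.1]]
305 181 [233, 233, 233, 233, 233, 235, 221, 161, 109, 99, 109, 140, 169, 183, 180, 177, 178, 163, 135, 108, 108, 146, 196, 213, 214, 214, 191, 129, 60, 27, 28, 45, 49, 45, 48, 48, 39, 49, 43, 47]
317 181 [234, 234, 233, 234, 233, 233, 220, 159, 111, 104, 103, 104, 105, 102, 107, 105, 105, 106, 104, 103, 111, 148, 197, 216, 217, 215, 192, 135, 58, 31, 34, 38, 49, 50, 44, 47, 49, 49, 45, 50]
329 181 [233, 233, 233, 233, 234, 233, 219, 160, 108, 106, 105, 107, 113, 122, 133, 126, 121, 111, 105, 102, 112, 148, 199, 214, 217, 218, 194, 129, 58, 30, 32, 49, 49, 50, 46, 47, 43, 51, 46, 48]
345 217 320 [50, 52, 51, 48, 48, 46, 46, 48, 51, 43, 45, 54, 90, 148, 187, 176, 129, 104, 101, 101, 102, 104, 104, 102, 106, 101, 104, 111, 139, 191, 225, 234, 233, 233, 233, 233, 233]
300 273 319 [49, 48, 44, 47, 44, 44, 45, 46, 43, 33, 31, 34, 74, 139, 184, 175, 124, 90, 98, 99, 103, 98, 101, 101, 103, 100, 103, 121, 173, 223, 231, 2
[... 272 characters left out ...]
 -0.96]], [0.4, [-0.14, -0.19, 0.03], [0, 0, -0.96]], [0.4, [-0.12, -0.2, 0.03], [0, 0, -0.96]], [0.4, [-0.11, -0.21, 0.03], [0, 0, -0.96]], [0.4, [-0.09, -0.22, 0.03], [0, 0, -0.96]], [0.4, [-0.07, -0.22, 0.03], [0, 0, -0.96]], [0.4, [-0.05, -0.23, 0.03], [0, 0, -0.96]]
[0.4, [-0.03, -0.23, 0.03], [0, 0, -0.96]], [0.4, [-0.01, -0.23, 0.03], [0, 0, -0.96]], [0.4, [0.01, -0.24, 0.03], [0, 0, -0.96]], [0.4, [0.03, -0.23, 0.03], [0, 0, -0.96]], [0.4, [0.05, -0.23, 0.03], [0, 0, -0.96]], [0.4, [0.07, -0.23, 0.03], [0, 0, -0.96]], [0.4, [0.08, -0.22, 0.03], [0, 0, -0.96]], [0.4, [0.1, -0.21, 0.03], [0, 0, -0.96]]
[0.4, [0.12, -0.2, 0.03], [0, 0, -0.96]], [0.4, [0.14, -0.19, 0.03], [0, 0, -0.96]],
```

>>> apply_moves(increments=[[0.4,[-0.17,-0.16,0.03],[0,0,-0.96]],[0.4,[-0.16,-0.18,0.03],[0,0,-0.96]],[0.4,[-0.14,-0.19,0.03],[0,0,-0.96]],[0.4,[-0.12,-0.2,0.03],[0,0,-0.96]],[0.4,[-0.11,-0.21,0.03],[0,0,-0.96]],[0.4,[-0.09,-0.22,0.03],[0,0,-0.96]],[0.4,[-0.07,-0.22,0.03],[0,0,-0.96]],[0.4,[-0.05,-0.23,0.03],[0,0,-0.96]]])

```text
clock: 28.15
tcp_pos: [504.0, 294.0, 125.0]
ee_rot: [-0.001, 0.434, 0.901, -0.001]
contact_force: [1.2, -0.0, -0.7]
width: 25.7
grip_force: 0.0
```

>>> apply_moves(increments=[[0.4,[-0.03,-0.23,0.03],[0,0,-0.96]],[0.4,[-0.01,-0.23,0.03],[0,0,-0.96]],[0.4,[0.01,-0.24,0.03],[0,0,-0.96]],[0.4,[0.03,-0.23,0.03],[0,0,-0.96]],[0.4,[0.05,-0.23,0.03],[0,0,-0.96]],[0.4,[0.07,-0.23,0.03],[0,0,-0.96]],[0.4,[0.08,-0.22,0.03],[0,0,-0.96]],[0.4,[0.1,-0.21,0.03],[0,0,-0.96]]])

```text
clock: 28.82
tcp_pos: [471.3, 260.3, 119.1]
ee_rot: [-0.001, 0.113, 0.994, -0.001]
contact_force: [-0.8, 1.0, 0.0]
width: 26.0
grip_force: 0.0
```

>>> apply_moves(increments=[[0.4,[0.12,-0.2,0.5],[0,0,-0.96]],[0.4,[0.14,-0.19,0.6],[0,0,-0.96]],[0.4,[0,0,0.6],[0,0,0]],[0.4,[0,0,0.5],[0,0,0]],[0.4,[0,0,0],[0,0,0]],[0.4,[0,0,0],[0,0,0]]])

```text
clock: 29.32
tcp_pos: [462.8, 252.0, 64.0]
ee_rot: [-0.002, 0.032, 0.999, -0.001]
contact_force: [0.9, -0.3, 0.6]
width: 25.8
grip_force: 0.0
```

```bash
python3 - <<'E'
from h import *
settle(4)
im,c=shot('wrist','w10')
b,gg,r=[im[...,i].astype(int) for i in(2,1,0)]
m=(r>1.8*gg)&(r>120)&(r>1.8*b);n,l,st,ce=cv2.connectedComponentsWithStats(m.astype(np.uint8))
for k in range(1,n):
    if st[k,4]>30: print('red',st[k],ce[k],atz(c,ce[k],49.5).round(1))
E
```

```text
tcp [464.29 252.59  65.6 ] sd [0.38 0.15 0.4 ] yang 86.38 F [ 0.03 -0.14  0.21] w 25.5 t 29.5167
red [307 283  17  16 213] [314.79812207 290.22535211] [463.2 251.2  49.5]
```

>>> apply_moves(increments=[[0.4,[0.03,-0.04,0.42],[0,0,0]],[0.4,[0,0,0.42],[0,0,0]],[0.4,[0,0,0.42],[0,0,0]],[0.4,[0,0,0],[0,0,0]],[1,[0,0,0],[0,0,0]],[1,[0,0,0],[0,0,0]],[1,[0,0,0],[0,0,0]],[1,[0,0,0],[0,0,0]]], newtons=25)

```text
clock: 30.23
tcp_pos: [462.8, 251.3, 33.5]
ee_rot: [-0.0, 0.032, 0.999, -0.0]
contact_force: [-0.1, -1.0, -5.3]
width: 8.7
grip_force: 24.3
```

>>> apply_moves(increments=[[1,[0,0,0],[0,0,0]],[1,[0,0,0],[0,0,0]]])

```text
clock: 30.4
tcp_pos: [462.8, 251.3, 33.5]
ee_rot: [-0.0, 0.032, 0.999, -0.0]
contact_force: [-1.2, -1.8, -4.7]
width: 8.4
grip_force: 24.3
```

```bash
python3 -c "
from h import *
settle(3)
"
```

```text
tcp [462.74 251.24  33.51] sd [0.01 0.01 0.01] yang 86.37 F [-1.36 -1.57 -4.83] w 8.5 t 30.55
```

>>> apply_moves(increments=[[1,[-0.006,0.172,0],[0,0,0.8]],[1,[-0.006,0.172,0],[0,0,0.8]],[1,[-0.006,0.172,0],[0,0,0.8]],[1,[-0.006,0.172,0],[0,0,0.8]],[1,[-0.006,0.172,0],[0,0,0.8]],[1,[-0.006,0.172,0],[0,0,0.8]],[1,[-0.006,0.172,0],[0,0,0.8]],[1,[-0.006,0.172,0],[0,0,0.8]]])

```text
clock: 31.22
tcp_pos: [474.6, 284.1, 33.6]
ee_rot: [-0.0, 0.307, 0.952, 0.0]
contact_force: [0.0, 0.4, -6.2]
width: 8.4
grip_force: 24.2
```

>>> apply_moves(increments=[[1,[-0.006,0.172,0],[0,0,0.8]],[1,[-0.006,0.172,0],[0,0,0.8]],[1,[-0.006,0.172,0],[0,0,0.8]],[1,[-0.003,0.086,0],[0,0,0.4]],[1,[-0.003,0.086,0],[0,0,0.4]],[1,[0,0,0],[0,0,0]],[1,[0,0,0],[0,0,0]]])

```text
clock: 31.8
tcp_pos: [487.1, 296.7, 33.7]
ee_rot: [0.0, 0.435, 0.901, 0.001]
contact_force: [1.4, 2.3, -7.1]
width: 8.4
grip_force: 24.3
```

```bash
python3 -c "
from h import *
settle(3)
p=readout.get_state()['tcp_pos'];print(np.degrees(np.arctan2(p[1]-247.8,p[0]-525.2)),np.hypot(p[1]-247.8,p[0]-525.2))
"
```

```text
tcp [486.74 296.45  33.71] sd [0.1  0.09 0.02] yang 38.44 F [ 0.57  3.57 -7.79] w 8.6 t 31.95
128.47800000989446 62.008823202067255
```

>>> apply_moves(increments=[[1,[-0.001,0.043,0],[0,0,0.2]],[1,[-0.001,0.043,0],[0,0,0.2]],[1,[-0.001,0.043,0],[0,0,0.2]],[1,[-0.001,0.043,0],[0,0,0.2]],[1,[0,0,0],[0,0,0]],[1,[0,0,0],[0,0,0]]])

```text
clock: 32.45
tcp_pos: [490.0, 298.7, 33.7]
ee_rot: [-0.0, 0.466, 0.885, 0.0]
contact_force: [1.3, 5.3, -8.3]
width: 8.8
grip_force: 24.2
```

>>> apply_moves(increments=[[1,[0,0.022,0],[0,0,0.1]],[1,[0,0.022,0],[0,0,0.1]],[1,[0,0,0],[0,0,0]],[1,[0,0,0],[0,0,0]]])

```text
clock: 32.78
tcp_pos: [490.9, 299.3, 33.8]
ee_rot: [-0.0, 0.474, 0.88, 0.0]
contact_force: [0.7, 4.8, -8.5]
width: 8.8
grip_force: 24.3
```

```bash
python3 -c "
from h import *
settle(3)
p=readout.get_state()['tcp_pos'];print(np.degrees(np.arctan2(p[1]-247.8,p[0]-525.2)),np.hypot(p[1]-247.8,p[0]-525.2))
"
```

```text
tcp [490.88 299.29  33.75] sd [0.   0.01 0.01] yang 33.39 F [ 0.66  5.19 -8.17] w 8.7 t 32.9333
123.68736538792247 61.875261757114544
```

>>> apply_moves(increments=[[1,[0,0.022,0],[0,0,0.1]],[1,[0,0.022,0],[0,0,0.1]],[1,[0,0,0],[0,0,0]],[1,[0,0,0],[0,0,0]]])

```text
clock: 33.27
tcp_pos: [491.4, 299.6, 33.7]
ee_rot: [-0.0, 0.482, 0.876, -0.0]
contact_force: [-0.3, 4.5, -6.0]
width: 8.7
grip_force: 24.4
```

```bash
python3 -c "
from h import *
settle(3)
p=readout.get_state()['tcp_pos'];print(np.degrees(np.arctan2(p[1]-247.8,p[0]-525.2)),np.hypot(p[1]-247.8,p[0]-525.2))
"
```

```text
tcp [491.47 299.66  33.72] sd [0.02 0.01 0.02] yang 32.39 F [-1.16  4.95 -6.48] w 8.3 t 33.4167
123.03172842964182 61.86630780562111
```

>>> apply_moves(increments=[[1,[0,0.02,0],[0,0,0.1]],[1,[0,0,0],[0,0,0]],[1,[0,0,0],[0,0,0]]])

```text
clock: 33.67
tcp_pos: [491.6, 299.7, 33.7]
ee_rot: [-0.0, 0.486, 0.874, -0.0]
contact_force: [-2.9, 4.2, -5.0]
width: 8.4
grip_force: 24.5
```

```bash
python3 -c "
from h import *
settle(3)
"
```

```text
tcp [491.59 299.74  33.69] sd [0.01 0.01 0.  ] yang 31.88 F [-2.89  4.69 -4.74] w 8.4 t 33.8167
```

>>> apply_moves(increments=[[0.8,[0,0,0],[0,0,0]],[0.6,[0,0,0],[0,0,0]],[0.5,[0,0,0],[0,0,0]],[0.5,[0,0,-0.3],[0,0,0]],[0.5,[0,0,-0.8],[0,0,0]],[0.5,[0,0,-1],[0,0,0]],[0.5,[0,0,-1],[0,0,0]],[0.5,[0,0,-1],[0,0,0]]])

```text
clock: 34.48
tcp_pos: [492.8, 299.4, 138.6]
ee_rot: [0.001, 0.486, 0.874, 0.0]
contact_force: [0.2, -0.1, -0.0]
width: 21.0
grip_force: 0.0
```

>>> apply_moves(increments=[[0.5,[0,0,0],[0,0,0]],[0.5,[0,0,0],[0,0,0]],[0.5,[0,0,0],[0,0,0]]])

```text
clock: 34.73
tcp_pos: [492.6, 299.5, 136.7]
ee_rot: [0.001, 0.486, 0.874, 0.0]
contact_force: [-0.7, 0.7, -0.3]
width: 21.5
grip_force: 0.0
```

```bash
python3 - <<'E'
from h import *
settle(3)
im,c=shot('wrist','w11'); g=cv2.cvtColor(im,cv2.COLOR_RGB2GRAY)
def prof(a,b,n=25):
    P=np.linspace(a,b,n); q=proj(c,P).astype(np.float32); print(cv2.remap(g,q[:,0].copy(),q[:,1].copy(),1).ravel().tolist())
for x in(530,542): prof([x,370,25.6],[x,345,25.6])
for y in(340,300): prof([562,y,25.6],[540,y,25.6],23)
b,gg,r=[im[...,i].astype(int) for i in(2,1,0)]
bl=(b>1.5*r)&(b>80);n,l,st,ce=cv2.connectedComponentsWithStats(bl.astype(np.uint8))
for k in range(1,n):
    if st[k,4]>60: print('blue',st[k],atz(c,ce[k],26).round(1))
m=(r>1.8*gg)&(r>120)&(r>1.8*b);n,l,st,ce=cv2.connectedComponentsWithStats(m.astype(np.uint8))
for k in range(1,n):
    if st[k,4]>30: p=atz(c,ce[k],49.5);print('red',st[k],p.round(1),np.degrees(np.arctan2(p[1]-247.8,p[0]-525.2)))
E
```

```text
tcp [491.7  299.36 135.43] sd [0.19 0.03 0.31] yang 31.86 F [ 0.11  0.25 -0.42] w 21.1 t 34.8833
[233, 234, 233, 228, 174, 112, 142, 171, 134, 112, 166, 163, 116, 121, 183, 212, 211, 183, 104, 39, 33, 37, 32, 30, 32]
[232, 232, 232, 223, 164, 110, 139, 169, 136, 119, 157, 161, 114, 121, 182, 208, 209, 181, 100, 51, 41, 44, 45, 44, 46]
[232, 227, 184, 121, 102, 101, 100, 99, 95, 75, 47, 29, 25, 21, 29, 39, 44, 47, 45, 43, 44, 38, 29]
[233, 228, 192, 127, 104, 102, 101, 98, 94, 76, 48, 27, 22, 21, 34, 40, 42, 44, 43, 44, 42, 43, 32]
blue [342 264  36  28 550] [537.4 287.9  26. ]
red [313 240  13  13 137] [492.  300.9  49.5] 122.05398160964471
```

```bash
python3 -c "
from h import *
print(order.hand_in())"
```

```text
the job is handed in; nothing more can be done
None
```

The chamber slide is seated against the back rail and end stop with its label end away from the stop, and the sprung arm is eased onto it. The last camera check put the arm at about 0.14 rad, with no gap showing at the end stop. The job was handed in at about 35 s; no verdict was returned.

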